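Tip the bin and scoop out the handle blanks

TASK

Lift the grey bin by its bar handle until it meets its stop, so that the three round wooden blanks roll down into its low end, and leave it tipped. Then scoop all three out of that low end together with the metal scoop, pour them into the plywood tray, and stand the scoop upright on the bench beside the tray or anywhere clear. Do not touch the blanks with the fingers, and leave everything else on the bench where it is.

Things in the scene. Friction and masses are not known exactly. Their poses are not given: they have to be found in the camera images.
- rack: plywood base plate 260 x 150 x 20 mm, fixed to the bench, that carries the bin. Origin under the middle of the plate on the bench; its x axis points to the hinged (low) end of the bin, z up. On it lies a grey open bin: inside 235 (x) x 108 (y) x 80 deep (the low end wall is 100 high inside), floor and walls 5 thick, outside 245 x 118 x 85, underside 22 above the bench when level. The hinge runs along the rack's y at x = +122.5, z = 22 mm.
- bin (a joint): tip of the bin in rad: 0 level (as found), 0.35 at the solid stop. Grows as the end with the bar handle is lifted. The hinge is stiff (about 3.2 N m friction, about 14 N at the bar) and stays where it is left.
- bin_corner (a point): in the bin, the middle of the edge where inner floor meets the inner face of the low end wall; moves with the bin. x points along the floor out through the low wall, z away from the floor; the floor runs from x = -235 mm (high end) to 0.
- bin_bar (a point): middle of the round steel bar handle at the high end of the bin, 12 mm thick, 90 long across y, 40 mm out from the end wall, 30 mm below the rim and 55 mm above the underside; moves with the bin
- scoop: sheet metal scoop 100 (x) x 94 (y) mm with open nose to +x and an upright wooden handle. Origin under the middle of its floor, z up. Floor 2 thick, rear wall 40 high at -x, side walls 38 high that slope down to the floor between x = +5 and x = +47. Inside width 89. Mass about 0.2 kg.
- scoop_grip (a point): point in the scoop's wooden handle, a 28 x 28 mm square block from z = 78 to 148 mm above the underside; this point at scoop x = -30, z = 118. Axes as the scoop.
- scoop_nose (a point): middle of the scoop's front lip, on the underside, at scoop x = +50
- tray: plywood tray 180 (x) x 190 (y) x 40 high, walls and floor 6 thick, fixed to the bench. Origin under its middle, z up.
- blank1: one of three alike waxed wooden handle blanks: a round rod 28 mm across and 76 long over its hemispherical ends, about 35 g, lying in the bin. Origin at its centre, axis along its own y. It rolls easily.
- blank2: one of three alike waxed wooden handle blanks: a round rod 28 mm across and 76 long over its hemispherical ends, about 35 g, lying in the bin. Origin at its centre, axis along its own y. It rolls easily.
- blank3: one of three alike waxed wooden handle blanks: a round rod 28 mm across and 76 long over its hemispherical ends, about 35 g, lying in the bin. Origin at its centre, axis along its own y. It rolls easily.
- glue: bystander, to be left alone: round glue bottle 60 across, 150 high (mm); origin under its middle
- offcut: bystander, to be left alone: loose board offcut 70 x 170 x 18 (mm); origin under its middle
- mallet: bystander, to be left alone: hammer lying flat (mm); origin under its middle
- sander: bystander, to be left alone: cork sanding block 110 x 65 x 42 (mm); origin under its middle
- mug: bystander, to be left alone: white mug 80 across, 90 high (mm); origin under its middle
- square: bystander, to be left alone: try square lying flat, 160 blade (mm); origin under its middle
- plank: bystander, to be left alone: board 300 x 90 x 20 (mm); origin under its middle
There are look-alikes about, which are no part of the job. What is shaped like the scoop but orange or red is not meant.

How it is judged:
By the outcome, as a careful person would: the job done as asked, in the order asked, and still so for the second after the job is handed in, with the robot touching nothing.
It also fails if it takes over 72 s, if anything falls off the work surface, if the arm or the gripper's body presses on something with over 40 N, if the wrist force passes 120 N, or if a joint passes its speed limit or range.

ROBOT

A 7-joint arm with a two-finger parallel gripper is mounted at the origin on the work surface. World frame = base frame: x ahead of the robot, y to its left, z up, the work surface at z = 0. Lengths are in mm, angles in degrees, forces in N, time in s.
With the tool pointing down it reaches from about 400 to 850 mm from the base axis. Payload 10.4 kg.
Tool frame: the origin (TCP) lies at the very end of the fingers, on their centre line; the grasp point (between the pads) lies 19 mm behind it; z points along the fingers, y is the line along which they close (so a half turn about z gives the same grasp; the last joint's range is limited). The gripper opens to 87 mm and grips with 3 to 60 N. Pads are 19 mm wide; open, the fingers measure 117 mm over their backs; the gripper's body (75 mm by 190 mm) begins 51 mm behind the grasp point.
Start: joints at [-77.097, 19.034, -3.707, 83.658, 1.238, 77.344, -5.071], TCP at [153.28, 605.935, 222.576] pointing down, gripper open.
Joint ranges: [-148.97, 148.97], [-28.65, 121.19], [-84.17, 76.75], [9.2, 138.47], [-72.65, 252.65], [3.7, 117.97], [-149.18, 149.18]. Speed limits (degrees/s): [127.2, 127.2, 159.86, 159.86, 180, 180, 180].

INTERFACE

Orientations are given as a 3x3 rotation matrix whose columns are the frame's x, y, z axes.
In Python, from station import * gives the robot as it stands.
- The arm moves only by the tool step_arm, never from a script. Its argument "deltas" is one flat list of numbers, 5 for each row, row after row: the shift along the tool's x, y, z scaled (see below), then the turn about the tool's z scaled (see below), then the opening, from 0 (shut) to 1 (fully open). In form: [x, y, z, spin, grip, x, y, z, spin, grip, ...]. A call has 1 to 12 rows; each row shifts and turns the commanded pose from where the row before left it, along the tool's axes as they then stand; what a row does not reach is not made up. The controller multiplies each number of a shift by 2 cm and each number of a turn by 5 degrees. A row lasts 1/10 s, in which the tool goes at most 50 mm and 8.59 degrees, less where a joint would pass 70% of its speed; a pose out of reach is approached as far as the arm can. A call with a number of a shift or a turn outside -1 to 1 is refused whole. A call with a gripper value outside its range is refused whole. The fingers move at their own pace and stop on an object; the grip force is fixed at half the most. Time passes only in rows, so rows that do not move let the fingers close. It gives the time, the measured TCP pose, the force, the opening and the grip force at its end, in the units of the state.
- sense(): the state, without advancing time (a new reading comes with each control period).
- grab_frame(name): name is "scene" or "top"; returns the picture (420x560x3 uint8, blue, green, red); there is no depth.
- camera_params(name): a dict with "intrinsics" (3x3 intrinsics, pixels), "pose" (4x4, takes a point from camera to world coordinates). Camera axes: x right, y down, z forward; pixel columns grow to the right and rows downward; lengths in mm; the calibration is good to about 2 mm. A picture is of the moment at which its call begins. camera_params takes no time and is no camera call.
- job_done(): hands the job in; it is judged then, once.
Trained networks look in the newest picture that a camera, given by its name, has taken for a name from the list of things; names that differ only in an ending like _2 or _b are one class to them, and where a whole thing is asked for, a point or a joint stands for the part that bears it (a point fixed in the world has none). Each returns a list of dicts, best first, with "score" (0 to 1); they miss things now and then, are a little off and sometimes report something else, mostly with a low value. They report only what shows in the picture. A call takes as long as a camera call. They do not tell look-alikes from the thing itself.
- find_in(camera, name): "extent" ([centre column, centre row, width, height] in pixels, round what is visible of it).
- outline_of(camera, name): "pixels" (420x560 bool, what is visible of it) and "extent" ([centre column, centre row, width, height] in pixels, round what is visible of it).
The state is a dict: "t": time; "joints": joint angles; "qd": joint speeds; "effort": joint torques, N m; "ee_pos": TCP position; "tool_rot": TCP orientation; "ft_force": force on the tool from outside, world axes, zero at the start; "wrist_torque": the same for the moment, N m; "width": opening from 0.0 (shut) to 1.0 (fully open); "gripper_force": force on a finger pad.
Only numpy, scipy, OpenCV 4.12 (cv2) and the standard library are available. Lean on these libraries where they do the work, as an engineer would, in place of code of your own. Each camera call takes 0.05 s, during which the arm holds its last target. There are 200 camera calls.

## Working session

There is one attempt and no reset: what is moved stays moved. The work goes in short steps, Python scripts to look and compute and a tool call to move; the robot and the scene stay as the last step left them, time stands still between calls to the robot, and variables do not carry over. Pictures are saved under pics/ and viewed, at most 10 in all, crops included, and the job is handed in when it is done.

Besides the shell and the picture viewer there is one more tool, called after "Call:" as name(argument=value, ...) on one line, values as JSON. step_arm: Moves the arm, as the interface text tells. Shifts and turns lie within -1 to 1; 1 stands for 2 cm of shift or 5 degrees of turn. Its arguments: {"type":"object","properties":{"deltas":{"type":"array","items":{"type":"number","minimum":-1,"maximum":1}}},"required":["deltas"]}

```bash
ls; mkdir -p pics; python3 - <<'E'
from station import *
import cv2,numpy as np
for c in ("scene","top"):
    im=grab_frame(c); cv2.imwrite(f"pics/{c}0.png",im)
    p=camera_params(c); print(c,np.round(p["intrinsics"],1).tolist(),np.round(p["pose"],3).tolist())
    for n in ("rack","bin","bin_bar","scoop","scoop_grip","tray","blank1"):
        print(n,[(np.round(d["extent"]).tolist(),round(d["score"],2)) for d in find_in(c,n)[:4]])
s=sense();print(s["t"],s["ee_pos"],np.round(s["tool_rot"],3).tolist())
E
```

```text
pics
scene [[393.0, 0.0, 272.7], [0.0, 393.0, 213.0], [0.0, 0.0, 1.0]] [[-0.241, 0.568, -0.787, 1466.26], [0.97, 0.149, -0.189, 235.063], [0.01, -0.81, -0.587, 795.314], [0.0, 0.0, 0.0, 1.0]]
rack [([272.0, 242.0, 69.0, 91.0], 0.84)]
bin [([274.0, 238.0, 54.0, 80.0], 0.94)]
bin_bar [([273.0, 239.0, 58.0, 76.0], 0.91), ([275.0, 199.0, 28.0, 21.0], 0.65)]
scoop [([399.0, 204.0, 35.0, 44.0], 0.97), ([342.0, 196.0, 33.0, 50.0], 0.97), ([367.0, 225.0, 34.0, 59.0], 0.67)]
scoop_grip [([342.0, 198.0, 36.0, 48.0], 0.94), ([396.0, 202.0, 35.0, 45.0], 0.83)]
tray [([185.0, 224.0, 74.0, 46.0], 0.69)]
blank1 [([280.0, 226.0, 24.0, 10.0], 0.44)]
top [[442.6, 0.0, 278.7], [0.0, 442.6, 215.1], [0.0, 0.0, 1.0]] [[0.003, -0.998, 0.065, 428.713], [-1.0, -0.003, 0.005, -2.712], [-0.005, -0.065, -0.998, 1688.565], [0.0, 0.0, 0.0, 1.0]]
rack [([272.0, 206.0, 41.0, 82.0], 0.57)]
bin []
bin_bar [([270.0, 208.0, 36.0, 81.0], 0.74), ([420.0, 237.0, 34.0, 71.0], 0.57)]
scoop [([201.0, 230.0, 24.0, 27.0], 0.93), ([179.0, 276.0, 36.0, 33.0], 0.62), ([228.0, 268.0, 34.0, 28.0], 0.58)]
scoop_grip [([201.0, 231.0, 28.0, 30.0], 0.95), ([227.0, 271.0, 39.0, 32.0], 0.9), ([181.0, 273.0, 36.0, 37.0], 0.65), ([356.0, 217.0, 59.0, 55.0], 0.64)]
tray [([355.0, 218.0, 58.0, 52.0], 0.96), ([271.0, 225.0, 20.0, 10.0], 0.59)]
blank1 [([272.0, 224.0, 24.0, 7.0], 0.64), ([274.0, 182.0, 20.0, 8.0], 0.43)]
0.8 [153.26422161 605.93887306 222.57676688] [[-0.969, 0.245, 0.0], [0.245, 0.969, 0.0], [0.0, 0.0, -1.0]]
```

```bash
python3 - <<'E'
import cv2,numpy as np
t=cv2.imread("pics/top0.png")[150:310,140:440]
cv2.imwrite("pics/a.png",cv2.resize(t,(795,424),interpolation=cv2.INTER_CUBIC))
t=cv2.imread("pics/scene0.png")[140:310,140:440]
cv2.imwrite("pics/b.png",cv2.resize(t,(795,450),interpolation=cv2.INTER_CUBIC))
E
```

```text
(no output)
```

View pics/a.png

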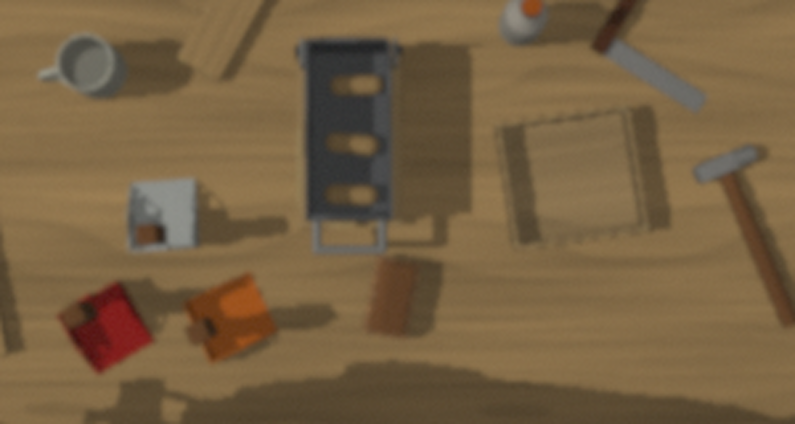

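View pics/b.png

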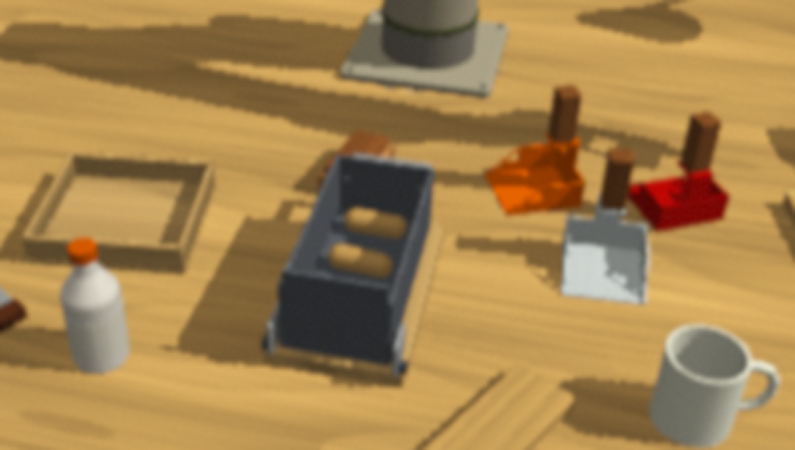

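The top picture shows the bin at (272,206) with its bar at about (272,244), towards the robot. The grey scoop is at (201,231), handle towards the robot. The look-alikes are orange at (228,268) and red at (179,274). The tray is at (355,217), and the sander sits beside the bar at about (288,261). By the description the grey metal scoop is the right one.

```bash
cat > h.py <<'E'
from station import *
import cv2,numpy as np
def ray(c,u,v,z):
    p=camera_params(c);K=np.array(p["intrinsics"]);T=np.array(p["pose"])
    d=T[:3,:3]@np.linalg.solve(K,[u,v,1.]);o=T[:3,3]
    return np.round((o+d*(z-o[2])/d[2])[:2],1)
def proj(c,P):
    p=camera_params(c);K=np.array(p["intrinsics"]);T=np.array(p["pose"])
    q=K@(T[:3,:3].T@(np.array(P,float)-T[:3,3]));return np.round(q[:2]/q[2],1)
def crop(c,name,u,v,w,h,k):
    im=grab_frame(c)[max(0,v-h):v+h,max(0,u-w):u+w];cv2.imwrite("pics/"+name,cv2.resize(im,None,fx=k,fy=k,interpolation=cv2.INTER_CUBIC))
E
python3 - <<'E'
from h import *
def q(n,i,z):
    L=outline_of("top",n)
    for d in L[:4]:
        m=d["pixels"].astype(np.uint8);r=cv2.minAreaRect(cv2.findNonZero(m))
        print(n,round(d["score"],2),np.round(d["extent"]).tolist(),[ray("top",*b,z).tolist() for b in cv2.boxPoints(r)])
grab_frame("top")
q("scoop",0,0);q("tray",0,40);q("rack",0,107);q("bin_bar",0,107);q("sander",0,42)
f=lambda x,y:(140+x/2.65,150+y/2.65)
print("bar",ray("top",*f(349,249),80),ray("top",*f(320,249),80),ray("top",*f(381,249),80))
for p in [(307,40),(396,40),(390,217),(305,217)]: print("rim",ray("top",*f(*p),107))
for p in [(130,182),(198,179),(197,247),(128,250)]: print("scoop",ray("top",*f(*p),20))
print("handle top",ray("top",*f(150,234),148))
print("scene handle top",ray("scene",140+621/2.65,140+153/2.65,148))
print("scene bin rim far corners",ray("scene",140+287/2.65,140+272/2.65,127),ray("scene",140+394/2.65,140+288/2.65,127))
print("scene noses",ray("scene",140+563/2.65,140+294/2.65,0),ray("scene",140+647/2.65,140+301/2.65,0))
im=cv2.imread("pics/scene0.png")[165:265,310:420];cv2.imwrite("pics/c.png",cv2.resize(im,None,fx=5,fy=5,interpolation=cv2.INTER_CUBIC))
E
```

```text
scoop 0.96 [228.0, 269.0, 35.0, 32.0] [[344.2, 285.6], [399.1, 176.7], [311.5, 131.9], [257.0, 240.5]]
scoop 0.85 [179.0, 276.0, 38.0, 35.0] [[336.2, 454.5], [387.3, 366.1], [295.5, 311.8], [244.8, 399.9]]
scoop 0.76 [202.0, 230.0, 27.0, 29.0] [[526.6, 353.3], [526.9, 253.7], [427.7, 252.5], [427.4, 351.6]]
tray 0.89 [356.0, 218.0, 59.0, 50.0] [[606.2, -167.5], [636.3, -361.9], [457.1, -386.8], [427.4, -193.8]]
rack 0.68 [272.0, 205.0, 43.0, 80.0] [[716.3, 102.7], [716.6, -38.1], [425.0, -38.4], [424.6, 100.7]]
bin_bar 0.82 [270.0, 206.0, 34.0, 82.0] [[719.9, 91.9], [720.2, -23.6], [425.0, -24.1], [424.6, 90.0]]
sander 0.56 [288.0, 262.0, 21.0, 36.0] [[313.7, 17.0], [421.5, -4.3], [408.9, -68.6], [301.2, -47.0]]
sander 0.4 [270.0, 206.0, 34.0, 81.0] [[731.9, 103.3], [732.2, -28.2], [421.1, -28.7], [420.7, 101.2]]
bar [428.5  31. ] [428.4  70.7] [428.6 -12.8]
rim [712.3  88.8]
rim [712.6 -32.4]
rim [471.7 -24.7]
rim [471.4  89.9]
scoop [522.9 345. ]
scoop [527.5 248. ]
scoop [430.7 248.2]
scoop [426.1 346.3]
handle top [447.4 290.9]
scene handle top [445.3 300.5]
scene bin rim far corners [714.3 -10.6] [711.  97.]
scene noses [528.7 261.4] [516.6 355.7]
```

View pics/c.png

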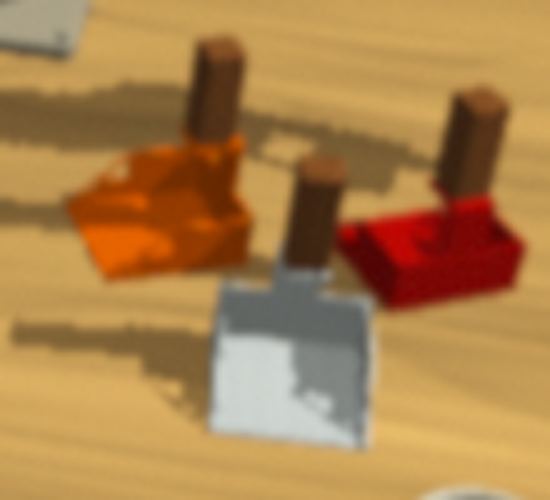

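The crop confirms the grey scoop: nose towards the camera, wooden handle at the rear, look-alikes behind it. Now I'll go to the bar.

```bash
cat >> h.py <<'E'
def ang(R): return np.degrees(np.arctan2(R[1][1],R[0][1]))
def sim(rows,P,a):
    P=np.array(P,float)
    for r in rows:
        t=np.radians(a);y=np.array([np.cos(t),np.sin(t),0]);z=np.array([0,0,-1.]);x=np.cross(y,z)
        P=P+20*(r[0]*x+r[1]*y+r[2]*z);a-=5*r[3]
    return np.round(P,1),round(a,2)
def to_tool(d,a):
    t=np.radians(a);y=np.array([np.cos(t),np.sin(t),0]);z=np.array([0,0,-1.]);x=np.cross(y,z)
    return np.round(np.array([x@d,y@d,z@d])/20,2)
def st():
    s=sense();R=np.array(s["tool_rot"]);print("t",round(s["t"],2),np.round(s["ee_pos"],1),"ang",round(ang(R),2),"tilt",np.round(R[:,2],3),"F",np.round(s["ft_force"],1),"w",round(s["width"],3),"g",round(s["gripper_force"],1));return np.array(s["ee_pos"]),ang(R)
E
python3 - <<'E'
from h import *
P,a=st()
for n,t,r,s in [(30,-1,-.3,.48),(30,-1,-.35,.5),(31,-1,-.3,.49)]:
    print(n,t,r,s,sim([(t,r,0,s)]*n,P,a),sim([(t,r,0,s)]*15,P,a))
E
```

```text
t 1.1 [153.3 605.9 222.6] ang 75.8 tilt [ 0.  0. -1.] F [-0.   0.1  0. ] w 1.0 g 0.0
30 -1 -0.3 0.48 (array([394.5,  71.8, 222.6]), np.float64(3.8)) (array([360.7, 378. , 222.6]), np.float64(39.8))
30 -1 -0.35 0.5 (array([358.1,  51.2, 222.6]), np.float64(0.8)) (array([349.8, 363.3, 222.6]), np.float64(38.3))
31 -1 -0.3 0.49 (array([381.8,  50.1, 222.6]), np.float64(-0.15)) (array([359.1, 376.9, 222.6]), np.float64(39.05))
```

Call:
step_arm(deltas=[-1,-0.2,0,0.48,1,-1,-0.2,0,0.48,1,-1,-0.2,0,0.48,1,-1,-0.2,0,0.48,1,-1,-0.2,0,0.48,1,-1,-0.2,0,0.48,1,-1,-0.2,0,0.48,1,-1,-0.2,0,0.48,1,-1,-0.2,0,0.48,1,-1,-0.2,0,0.48,1,-1,-0.2,0,0.48,1,-1,-0.2,0,0.48,1])

```text
t: 2.3
ee_pos: [343.3, 453.1, 222.6]
tool_rot: [[-0.729, 0.684, -0.0], [0.684, 0.729, 0.0], [0.0, 0.0, -1.0]]
ft_force: [-0.0, 0.4, -0.6]
width: 1.002
gripper_force: 0.0
```

Call:
step_arm(deltas=[-1,-0.2,0,0.48,0.5,-1,-0.2,0,0.48,0.5,-1,-0.2,0,0.48,0.5,-1,-0.2,0,0.48,0.5,-1,-0.2,0,0.48,0.5,-1,-0.2,0,0.48,0.5,-1,-0.2,0,0.48,0.5,-1,-0.2,0,0.48,0.5,-1,-0.2,0,0.48,0.5,-1,-0.2,0,0.48,0.5,-1,-0.2,0,0.48,0.5,-1,-0.2,0,0.48,0.5])

```text
t: 3.5
ee_pos: [435.2, 229.0, 222.6]
tool_rot: [[-0.309, 0.951, 0.0], [0.951, 0.309, 0.0], [0.0, 0.0, -1.0]]
ft_force: [0.1, 0.4, -0.0]
width: 0.498
gripper_force: 0.0
```

```bash
python3 - <<'E'
from h import *
P,a=st()
d=np.array([429,30,120])-P
print(d,to_tool(d,a)); n=10
for k in (to_tool(d,a-a/2),): print(k/n, a/5/n, sim([tuple(k/n)+(a/5/n,)]*n,P,a))
E
```

```text
t 3.5 [435.2 229.  222.6] ang 18.0 tilt [ 0.  0. -1.] F [ 0.1  0.4 -0. ] w 0.498 g 0.0
[  -6.17371888 -199.01053878 -102.55218102] [-9.37 -3.37  5.13]
[-0.978 -0.186  0.513] 0.36006033330548226 (array([432.2,  30.7, 120. ]), np.float64(0.0))
```

Call:
step_arm(deltas=[-0.98,-0.2,0.3,0.36,0.5,-0.98,-0.2,0.3,0.36,0.5,-0.98,-0.2,0.3,0.36,0.5,-0.98,-0.2,0.5,0.36,0.5,-0.98,-0.2,0.6,0.36,0.5,-0.98,-0.2,0.6,0.36,0.5,-0.98,-0.2,0.6,0.36,0.5,-0.98,-0.2,0.6,0.36,0.5,-0.98,-0.2,0.6,0.36,0.5,-0.98,-0.2,0.6,0.36,0.5,0,0,0,0,0.5])

```text
t: 4.6
ee_pos: [428.5, 28.3, 120.7]
tool_rot: [[0.002, 1.0, -0.003], [1.0, -0.002, -0.001], [-0.001, -0.003, -1.0]]
ft_force: [-0.1, -0.1, 0.7]
width: 0.499
gripper_force: 0.0
```

```bash
python3 - <<'E'
from h import *
P,a=st()
a_=grab_frame("scene")[160:300,210:350];b=grab_frame("top")[180:280,220:320]
cv2.imwrite("pics/d.png",np.hstack([cv2.resize(a_,(400,400),interpolation=2),cv2.resize(b,(400,400),interpolation=2)]))
print("tip proj",proj("scene",P),proj("top",P),"bar proj top",proj("top",[429,30,77]),proj("scene",[429,30,77]))
E
```

```text
t 4.6 [428.5  28.3 120.7] ang -0.11 tilt [-0.003 -0.001 -1.   ] F [-0.1 -0.1  0.7] w 0.499 g 0.0
tip proj [286.  189.9] [272.2 244. ] bar proj top [272.  243.8] [286.1 201.4]
```

View pics/d.png

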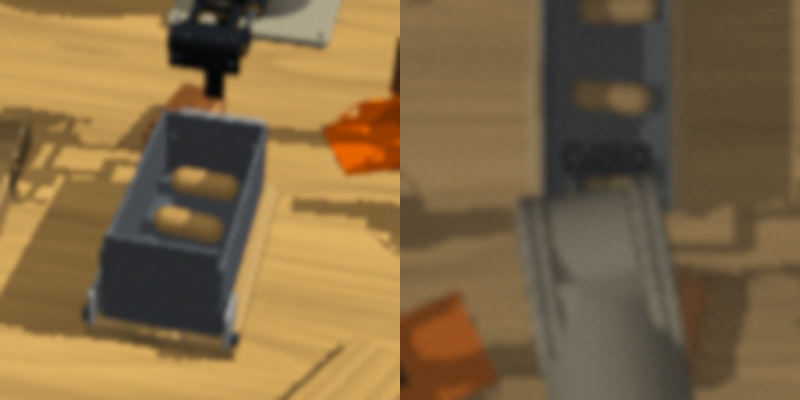

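The gripper is centred on the bin's end wall, with the finger at about (285,190) in the scene. Going down onto the bar.

Call:
step_arm(deltas=[0,0,0.3,0,0.38,0,0,0.3,0,0.38,0,0,0.5,0,0.38,0,0,0.5,0,0.38,0,0,0.5,0,0.38,0,0,0.5,0,0.38,0,0,0.5,0,0.38,0,0,0,0,0,0,0,0,0,0,0,0,0,0,0,0,0,0,0,0])

```text
t: 5.8
ee_pos: [430.2, 31.6, 60.9]
tool_rot: [[-0.004, 1.0, 0.0], [1.0, 0.004, 0.0], [0.0, 0.0, -1.0]]
ft_force: [0.1, -1.4, 1.5]
width: 0.124
gripper_force: 30.0
```

Call:
step_arm(deltas=[0,0.1,-0.5,0,0,0,0.12,-0.5,0,0,0,0.14,-0.49,0,0,0,0.16,-0.48,0,0,0,0.17,-0.48,0,0,0,0.19,-0.47,0,0,0,0.21,-0.46,0,0,0,0.22,-0.46,0,0,0,0.24,-0.45,0,0,0,0.25,-0.44,0,0,0,0.13,-0.22,0,0,0,0,0,0,0])

```text
t: 7.0
ee_pos: [466.3, 31.7, 158.1]
tool_rot: [[-0.004, 1.0, -0.006], [1.0, 0.004, -0.001], [-0.001, -0.006, -1.0]]
ft_force: [-6.1, 3.6, -19.7]
width: 0.121
gripper_force: 30.0
```

```bash
python3 - <<'E'
from h import *
P,a=st()
E
```

```text
t 7.0 [466.3  31.7 158.1] ang 0.22 tilt [-0.006 -0.001 -1.   ] F [ -6.1   3.6 -19.7] w 0.121 g 30.0
```

Call:
step_arm(deltas=[0,0.1,-0.2,0,0,0,0,0,0,0])

```text
t: 7.2
ee_pos: [466.3, 31.3, 160.2]
tool_rot: [[-0.004, 1.0, -0.01], [1.0, 0.004, -0.002], [-0.002, -0.01, -1.0]]
ft_force: [-7.6, 2.6, -33.5]
width: 0.127
gripper_force: 30.0
```

Call:
step_arm(deltas=[0,0,0,0,0.36,0,0,0,0,0.36,0,0,0,0,0.36,0,0,-0.5,0,0.36,0,0,-1,0,0.36,0,0,-1,0,0.36,0,0,-1,0,0.8,0.6,-0.1,-0.5,0,1,1,-0.1,0,0,1,1,-0.1,0,0,1,1,-0.1,0,0,1,1,-0.1,0,-0.2,1])

```text
t: 8.4
ee_pos: [460.2, 125.4, 244.2]
tool_rot: [[-0.022, 1.0, 0.001], [1.0, 0.022, 0.001], [0.001, 0.001, -1.0]]
ft_force: [0.4, 0.2, -0.4]
width: 0.825
gripper_force: 0.0
```

Call:
step_arm(deltas=[1,-0.1,0,-0.2,1,1,-0.1,0,-0.2,1,1,-0.1,0,-0.2,1,1,-0.1,0,-0.2,1,1,-0.1,0,0,1,1,0,0,0,1,1,0,0,0,1,0.5,0,0,0,1,0,0,0,0,1])

```text
t: 9.3
ee_pos: [439.7, 274.2, 243.2]
tool_rot: [[-0.093, 0.996, -0.0], [0.996, 0.093, -0.0], [-0.0, -0.0, -1.0]]
ft_force: [-0.6, -1.2, 0.2]
width: 1.0
gripper_force: 0.0
```

```bash
python3 - <<'E'
from h import *
P,a=st()
a_=grab_frame("scene")[150:290,240:440];b=grab_frame("top")[170:270,170:310]
cv2.imwrite("pics/e.png",np.vstack([cv2.resize(a_,(420,294),interpolation=2),cv2.resize(b,(420,300),interpolation=2)]))
print("tip",proj("scene",P),"handle top",proj("scene",[446,296,148]))
for n in("scoop","scoop_grip","bin"):
    print(n,[(np.round(d["extent"],1).tolist(),round(d["score"],2)) for d in find_in("scene",n)[:4]])
d=np.array([446,296,150])-P; print(d,to_tool(d,a))
# bin yaw check predicted low wall corner rims
for y in(-59,59):
  print("low rim outer pred",proj("scene",[715+35.9,31+y,22+98.7]),"hinge",proj("scene",[715,31+y,22]))
E
```

```text
t 9.3 [439.7 274.2 243.2] ang 5.34 tilt [-0. -0. -1.] F [-0.6 -1.2  0.2] w 1.0 g 0.0
tip [370.4 167.7] handle top [372.8 197.6]
scoop [([342.7, 199.0, 35.0, 47.6], 0.97), ([366.8, 226.6, 35.6, 64.2], 0.95), ([397.2, 206.7, 35.1, 40.7], 0.64)]
scoop_grip [([396.2, 203.7, 37.8, 45.0], 0.94), ([367.4, 225.7, 34.6, 59.5], 0.74), ([341.0, 198.2, 32.8, 47.3], 0.6)]
bin [([271.3, 227.0, 56.0, 97.4], 0.73)]
[  6.32918432  21.80372122 -93.23231349] [1.06 0.42 4.66]
low rim outer pred [237.7 252.4] hinge [243.2 270.6]
low rim outer pred [282.6 260.3] hinge [284.6 278.3]
```

View pics/e.png

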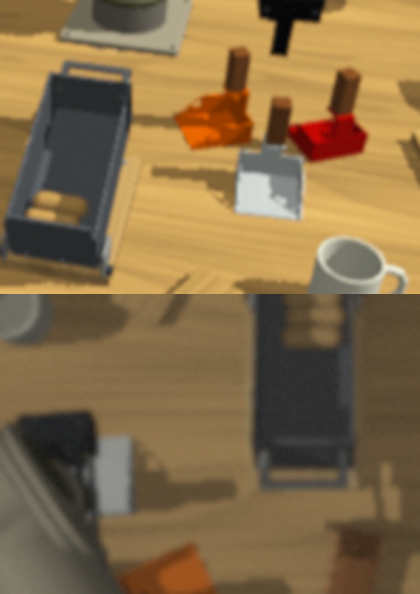

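The bin stays tipped, and all three blanks lie across its low end, at about (271,248) in the scene. The open gripper is nearly over the grey scoop's handle at (373,197). Now grasping the scoop.

Call:
step_arm(deltas=[0.55,0.2,0.7,0,1,0.55,0.2,0.7,0,1,0,0,0.8,0,1,0,0,1,0,1,0,0,1,0,1,0,0,1,0,1,0,0,1,0,1,0,0,1,0,1,0,0,0,0,0,0,0,0,0,0,0,0,0,0,0,0,0,0,0,0])

```text
t: 10.75
ee_pos: [446.6, 295.8, 100.4]
tool_rot: [[-0.091, 0.996, 0.001], [0.996, 0.091, 0.001], [0.001, 0.001, -1.0]]
ft_force: [0.2, -0.4, -0.1]
width: 0.722
gripper_force: 0.0
```

```bash
python3 - <<'E'
from h import *
st()
print("d.png near wall center meas", 210+216/2.857,160+112/2.857)
for y in(30,36,42): print(y,"near rim",proj("scene",[472,y,107]),"far rim level",proj("scene",[715,y,127]), "far rim tipped",proj("scene",[750,y,121]),"TOP near",proj("top",[472,y,107]),"far lvl",proj("top",[715,y,127]),"far tip",proj("top",[750,y,121]),"bar tip",proj("top",[466,y,171]))
print("finger",proj("scene",[428.5+30,28.3,120.7]))
b=cv2.imread("pics/top0.png").astype(int)
for r in(170,180,190,200,215,225):print(r,b[r,252:294].sum(1).tolist())
E
```

```text
t 10.75 [446.6 295.8 100.4] ang 5.2 tilt [ 0.001  0.001 -1.   ] F [ 0.2 -0.4 -0.1] w 0.722 g 0.0
d.png near wall center meas 285.60378018900946 199.2019600980049
30 near rim [283.5 201. ] far rim level [263.2 245.4] far rim tipped [259.6 255.9] TOP near [271.9 231.8] far lvl [272.  163.4] far tip [272.1 154. ] bar tip [271.5 233. ]
36 near rim [285.3 201.3] far rim level [265.4 245.8] far rim tipped [261.9 256.3] TOP near [270.2 231.8] far lvl [270.3 163.4] far tip [270.4 154. ] bar tip [269.7 233. ]
42 near rim [287.2 201.5] far rim level [267.7 246.1] far rim tipped [264.2 256.7] TOP near [268.5 231.8] far lvl [268.7 163.4] far tip [268.7 154. ] bar tip [268. 233.]
finger [284.  194.9]
170 [238, 267, 254, 221, 174, 139, 136, 128, 136, 137, 140, 145, 144, 147, 138, 142, 132, 136, 145, 142, 145, 138, 141, 147, 143, 138, 142, 144, 152, 171, 179, 186, 186, 187, 201, 214, 209, 204, 190, 182, 189, 204]
180 [322, 317, 294, 250, 191, 156, 155, 154, 159, 156, 164, 155, 163, 171, 191, 193, 198, 207, 209, 220, 247, 274, 288, 296, 294, 291, 293, 291, 292, 276, 243, 206, 182, 192, 224, 229, 229
[... 186 characters left out ...]
 224, 225, 221, 214, 216, 220, 230, 222, 214, 212, 220]
200 [341, 326, 282, 227, 172, 143, 148, 157, 160, 159, 156, 164, 167, 179, 175, 178, 178, 174, 174, 177, 185, 193, 196, 196, 193, 192, 187, 173, 174, 187, 194, 205, 207, 214, 219, 216, 226, 228, 227, 219, 219, 225]
215 [339, 337, 310, 259, 192, 154, 156, 160, 160, 154, 156, 159, 161, 161, 160, 159, 157, 160, 157, 163, 157, 164, 162, 166, 161, 155, 168, 176, 205, 220, 224, 227, 225, 222, 224, 225, 235, 230, 227, 220, 214, 216]
225 [347, 336, 313, 260, 190, 146, 150, 154, 157, 158, 162, 175, 185, 197, 205, 200, 201, 205, 200, 214, 240, 265, 281, 288, 287, 288, 285, 270, 240, 209, 183, 180, 172, 180, 205, 221, 232, 234, 231, 220, 228, 221]
```

Call:
step_arm(deltas=[0,0,0,0,0,0,0,0,0,0,0,0,0,0,0,0,0,0,0,0,0,0,0,0,0])

```text
t: 11.25
ee_pos: [446.1, 295.3, 99.5]
tool_rot: [[-0.091, 0.996, -0.0], [0.996, 0.091, 0.0], [0.0, -0.0, -1.0]]
ft_force: [1.0, -0.1, 1.7]
width: 0.322
gripper_force: 30.0
```

Call:
step_arm(deltas=[0,0,-0.3,0,0,0,0,-0.7,0,0,0,0,-1,0,0,0,0,-1,0,0,0,0,-1,0,0,-0.4,0.2,-0.5,0,0,-0.8,0.4,-0.5,0.08,0,-1,0.4,-0.5,0.1,0,-1,0.4,-0.5,0.1,0,-1,0.4,-0.5,0.1,0,-1,0.4,-0.5,0.1,0,-1,0.4,-0.5,0.1,0])

```text
t: 12.45
ee_pos: [507.4, 172.5, 249.8]
tool_rot: [[-0.038, 0.999, -0.001], [0.999, 0.038, -0.001], [-0.001, -0.001, -1.0]]
ft_force: [-0.4, -0.8, -1.5]
width: 0.32
gripper_force: 30.0
```

Call:
step_arm(deltas=[-1,0.4,-0.5,0.1,0,-1,0.4,-0.5,0.1,0,-1,0.4,-0.5,0.1,0,-1,0.4,-0.5,0.1,0,-1,0.4,-0.5,0.1,0,-0.8,0.4,0,0.1,0,-0.6,0.4,0,0.06,0,0,0,0,0,0])

```text
t: 13.25
ee_pos: [565.3, 45.5, 298.7]
tool_rot: [[0.021, 1.0, -0.001], [1.0, -0.021, -0.001], [-0.001, -0.001, -1.0]]
ft_force: [-0.7, 0.0, -2.2]
width: 0.316
gripper_force: 30.0
```

```bash
python3 - <<'E'
from h import *
P,a=st(); d=np.array([552,32,300])-P; print(d,to_tool(d,a))
E
```

```text
t 13.25 [565.3  45.5 298.7] ang -1.21 tilt [-0.001 -0.001 -1.   ] F [-0.7  0.  -2.2] w 0.316 g 30.0
[-13.28317995 -13.48611554   1.33885487] [-0.69 -0.65 -0.07]
```

Call:
step_arm(deltas=[-0.34,-0.33,0,-0.12,0,-0.34,-0.33,0.5,-0.12,0,0,0,0.3,0,0,0,0,0,0,0])

```text
t: 13.65
ee_pos: [550.6, 35.5, 282.6]
tool_rot: [[-0.005, 1.0, -0.002], [1.0, 0.005, 0.0], [0.0, -0.002, -1.0]]
ft_force: [-0.9, -0.6, -1.4]
width: 0.322
gripper_force: 30.0
```

```bash
python3 - <<'E'
from h import *
P,a=st()
a_=grab_frame("scene")[130:290,200:340];b=grab_frame("top")[140:260,220:325]
cv2.imwrite("pics/f.png",np.hstack([cv2.resize(a_,(420,480),interpolation=2),cv2.resize(b,(420,480),interpolation=2)]))
z=P[2]-99
for y in(-47,47): print("nose pred",proj("scene",[P[0]+80,P[1]+y,z]),proj("top",[P[0]+80,P[1]+y,z]))
for y in(-54,54): print("bin low rim inner pred y32",proj("scene",[715+31,32+y,122]),proj("top",[746,32+y,122]))
E
```

```text
t 13.65 [550.6  35.5 282.6] ang 0.26 tilt [-0.002  0.    -1.   ] F [-0.9 -0.6 -1.4] w 0.322 g 30.0
nose pred [256.4 207.2] [283.7 184.8]
nose pred [290.4 212.4] [256.3 184.7]
bin low rim inner pred y32 [240.5 251.1] [286.6 155.1]
bin low rim inner pred y32 [281.5 258.3] [256.4 155. ]
```

View pics/f.png

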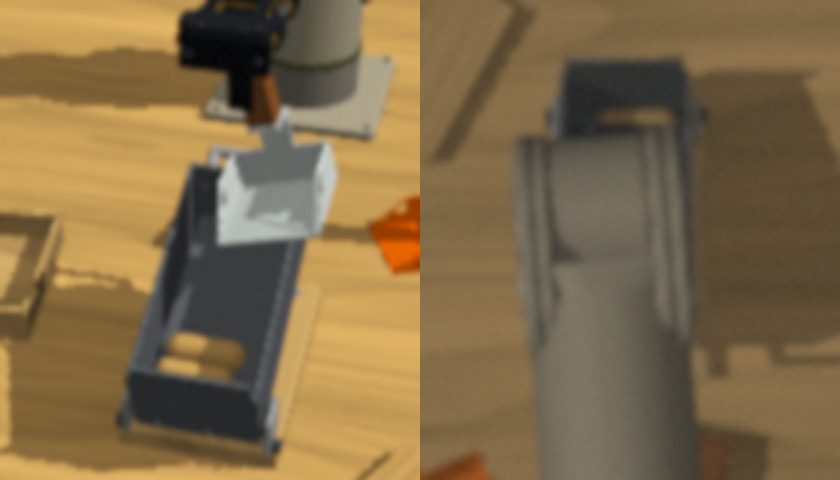

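The picture shows the scoop hanging rolled about 13° in the grip, because I caught the handle off its centre. Handle at (288,168), finger at (280,160). I'll set it on the clear bench beside the bin, centre it with a cross grip, and take it again.

Call:
step_arm(deltas=[0,0,-0.5,0,0,0.2,-0.1,-0.5,0,0,0.4,-0.2,0,0,0,0.6,-0.3,0,0,0,0.8,-0.3,0,0,0,1,-0.3,0,0,0,1,-0.3,0,0,0,1,-0.3,0,0,0,1,-0.3,0.5,0,0,0.8,-0.3,0.8,0,0,0.6,-0.2,1,0,0,0.4,0,1,0,0])

```text
t: 14.95
ee_pos: [497.4, 193.0, 236.7]
tool_rot: [[-0.006, 1.0, -0.0], [1.0, 0.006, 0.001], [0.001, -0.0, -1.0]]
ft_force: [0.6, 0.6, -2.2]
width: 0.315
gripper_force: 30.0
```

Call:
step_arm(deltas=[0,0,1,0,0,0,0,1,0,0,0,0,1,0,0,0,0,1,0,0,0,0,1,0,0,0,0,0.7,0,0,0,0,0.3,0,0,0,0,0,0,0])

```text
t: 15.75
ee_pos: [498.4, 190.8, 117.1]
tool_rot: [[-0.004, 1.0, -0.001], [1.0, 0.004, -0.0], [-0.0, -0.001, -1.0]]
ft_force: [-1.0, -0.4, -2.4]
width: 0.316
gripper_force: 30.0
```

Call:
step_arm(deltas=[0,0,0.25,0,0,0,0,0.25,0,0,0,0,0.25,0,0,0,0,0.2,0,0,0,0,0,0,0])

```text
t: 16.25
ee_pos: [499.6, 193.5, 102.2]
tool_rot: [[-0.005, 1.0, 0.002], [1.0, 0.005, 0.005], [0.005, 0.002, -1.0]]
ft_force: [-12.4, 2.6, 31.1]
width: 0.319
gripper_force: 30.0
```

Call:
step_arm(deltas=[0,0,0,0,1,0,0,0,0,1,0,0,0,0,1,0.2,0,0,0,1,0.2,0,0,0,1,0.1,0,0,0,1,0,0,0,1,1,0,0,0,1,1,0,0,0,1,1,0,0,0,1,1,0,0,0,1,1,0,0,0,1,1])

```text
t: 17.45
ee_pos: [498.8, 200.8, 98.4]
tool_rot: [[0.5, 0.866, -0.0], [0.866, -0.5, -0.0], [-0.0, -0.0, -1.0]]
ft_force: [-0.2, -0.1, 0.6]
width: 1.0
gripper_force: 0.0
```

Call:
step_arm(deltas=[0,0,0,1,1,0,0,0,1,1,0,0,0,1,1,0,0,0,1,1,0,0,0,1,1,0,0,0,1,1,0,0,0,1,1,0,0,0,1,1,0,0,0,1,1,0,0,0,1,1,0,0,0,1,1,0,0,0,1,1])

```text
t: 18.65
ee_pos: [498.4, 201.1, 98.4]
tool_rot: [[1.0, 0.001, -0.001], [0.001, -1.0, 0.0], [-0.001, -0.0, -1.0]]
ft_force: [-0.8, 0.5, 0.8]
width: 1.0
gripper_force: 1.0
```

Call:
step_arm(deltas=[0,0,0,0,0,0,0,0,0,0,0,0,0,0,0,0,0,0,0,0,0,0,0,0,0,0,0,0,0,0,0,0,0,0,0,0,0,0,0,0,0,0,0,0,0,0,0,0,0,0])

```text
t: 19.65
ee_pos: [499.0, 200.6, 98.6]
tool_rot: [[1.0, 0.003, 0.0], [0.003, -1.0, 0.0], [0.0, -0.0, -1.0]]
ft_force: [-1.1, 1.5, 1.0]
width: 0.17
gripper_force: 0.9
```

```bash
python3 - <<'E'
from h import *
P,a=st()
a_=grab_frame("scene")[140:260,260:400];b=grab_frame("top")[180:300,180:320]
cv2.imwrite("pics/g.png",np.vstack([cv2.resize(a_,(350,300),interpolation=2),cv2.resize(b,(350,300),interpolation=2)]))
print(proj("scene",P),proj("scene",[P[0],P[1],0]))
E
```

```text
t 19.65 [499.  200.6  98.6] ang -89.8 tilt [ 0.  0. -1.] F [-1.1  1.5  1. ] w 0.17 g 0.9
[337.  216.4] [333.7 241.6]
```

View pics/g.png

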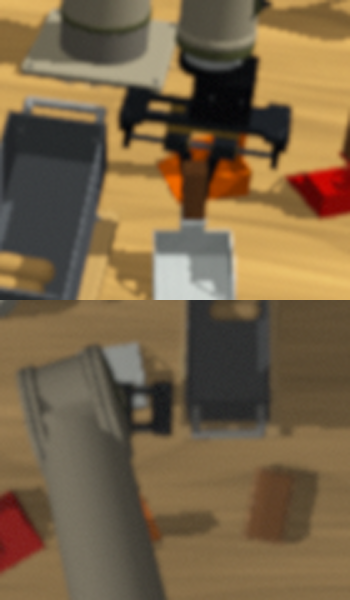

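```bash
python3 - <<'E'
from h import *
print("rear wall top",ray("scene",338.5,232.8,40)," nose edge top",ray("top",237,198,0),ray("top",224,200,0))
im=grab_frame("scene")[150:270,290:390]
cv2.imwrite("pics/i.png",cv2.resize(im,(500,600),interpolation=2))
for x in (499,515,525,535): print(x,"handle front-top",proj("scene",[x+14,203,148]),"front bottom",proj("scene",[x+14,203,78]),"rear wall",proj("scene",[x-20,203,40]),"nose",proj("scene",[x+80,203,0]))
st()
E
```

```text
rear wall top [501.9 211.7]  nose edge top [604.  166.4] [596.1 216.2]
499 handle front-top [339.1 205.5] front bottom [336.6 224.7] rear wall [336.5 227.9] nose [331.3 258.5]
515 handle front-top [338.5 208.6] front bottom [335.9 227.9] rear wall [335.9 231. ] nose [330.6 262.1]
525 handle front-top [338.1 210.6] front bottom [335.6 229.9] rear wall [335.5 233. ] nose [330.2 264.4]
535 handle front-top [337.7 212.6] front bottom [335.2 232. ] rear wall [335.2 235. ] nose [329.8 266.7]
t 19.8 [499.  200.5  98.6] ang -89.8 tilt [ 0.  0. -1.] F [0.2 0.9 1.2] w 0.053 g 0.9
```

View pics/i.png

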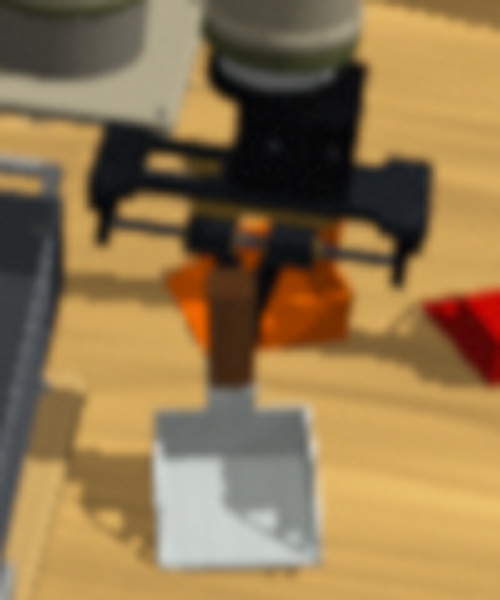

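The scoop stands upright on the bench but turned about 14°. Its handle (336,217) is about 20 mm in front of the fingers, which closed behind it. Open, advance, turn and close.

Call:
step_arm(deltas=[0,0,0,0,1,0,0,0,0,1,0,0,0,0,1,0,0,0,0,1,0.2,0,0,-0.7,1,0.4,0,0,-0.7,1,0.4,0,0,-0.7,1,0.1,0,0,-0.7,1,0,0,0,0,0,0,0,0,0,0,0,0,0,0,0,0,0,0,0,0])

```text
t: 21.0
ee_pos: [520.6, 202.6, 98.6]
tool_rot: [[0.97, 0.245, -0.0], [0.245, -0.97, 0.0], [-0.0, -0.0, -1.0]]
ft_force: [-2.0, 1.9, 1.9]
width: 0.509
gripper_force: 1.5
```

Call:
step_arm(deltas=[0,0,0,0,0,0,0,0,0,0,0,0,0,0,0,0,0,0,0,0,0,0,0,0,0,0,0,0,0,0])

```text
t: 21.6
ee_pos: [520.7, 202.2, 98.4]
tool_rot: [[0.97, 0.245, -0.0], [0.245, -0.97, -0.0], [-0.0, 0.0, -1.0]]
ft_force: [-1.0, -0.5, 0.4]
width: 0.024
gripper_force: 2.7
```

```bash
cat >> h.py <<'E'
def scoopfit(im,x0=None):
    from scipy.optimize import least_squares
    h=im.astype(int);b,g,r=h[...,0],h[...,1],h[...,2]
    return b,g,r
E
python3 - <<'E'
from h import *
c0=ray("scene",290+160/5,150+566/5,0);c1=ray("scene",290+320/5,150+566/5,0);print("old nose corners",c0,c1,np.linalg.norm(c0-c1))
n=(c0+c1)/2;v=(c1-c0)/np.linalg.norm(c1-c0);xa=np.array([v[1],-v[0]]);print("old grip",n-80*xa,"yaw",np.degrees(np.arctan2(xa[1],xa[0])))
P,a=st()
im=grab_frame("scene")
cv2.imwrite("pics/j_raw.png",im)
L=[d for d in outline_of("scene","scoop")]
for d in L[:4]:
    m=d["pixels"].astype(np.uint8);hsv=cv2.cvtColor(im,cv2.COLOR_BGR2HSV)
    S=hsv[...,1][m>0];print(np.round(d["extent"],1).tolist(),round(d["score"],2),"sat",np.median(S))
    if np.median(S)<110:
        pan=((hsv[...,1]<70)&(cv2.dilate(m,np.ones((5,5)))>0)&(hsv[...,2]>90)).astype(np.uint8)
        r=cv2.convexHull(cv2.findNonZero(pan));ap=cv2.approxPolyDP(r,2,True)[:,0];print("pan hull",ap.tolist())
        br=((hsv[...,1]>110)&(hsv[...,0]<16)&(hsv[...,2]<130)&(m>0)).astype(np.uint8)
        for rr in range(195,235,3):
            cs=np.where(br[rr])[0]
            print(rr,cs.min() if len(cs) else None,cs.max() if len(cs) else None,end="; ")
E
```

```text
old nose corners [606.1 179. ] [582.4 270.3] 94.32592432624239
old grip [516.81635647 204.54948136] yaw 14.551876829760152
t 21.6 [520.7 202.2  98.4] ang -75.82 tilt [-0. -0. -1.] F [-1.  -0.5  0.4] w 0.024 g 2.7
[394.9, 207.1, 38.6, 42.6] 0.84 sat 237.5
[337.0, 240.2, 40.3, 64.5] 0.83 sat 9.0
pan hull [[355, 241], [349, 271], [317, 264], [326, 235], [345, 234]]
195 None None; 198 None None; 201 None None; 204 None None; 207 None None; 210 340 343; 213 338 348; 216 338 347; 219 337 347; 222 337 346; 225 337 345; 228 337 345; 231 337 344; 234 None None; [341.8, 213.6, 36.4, 13.9] 0.78 sat 255.0
[273.4, 228.6, 60.7, 98.5] 0.72 sat 20.0
pan hull [[300, 182], [302, 185], [299, 227], [288, 278], [241, 263], [257, 204], [270, 180]]
195 None None; 198 None None; 201 None None; 204 None None; 207 None None; 210 None None; 213 None None; 216 None None; 219 None None; 222 None None; 225 None None; 228 None None; 231 None None; 234 None None;
```

```bash
cat >> h.py <<'E'
def grip_from_nose(p0,p1):
    c0=ray("scene",*p0,0);c1=ray("scene",*p1,0);L=np.linalg.norm(c0-c1)
    n=(c0+c1)/2;v=(c1-c0)/L;xa=np.array([v[1],-v[0]]);print("nose",n,"w",round(L,1),"grip",n-80*xa,"yaw",np.degrees(np.arctan2(xa[1],xa[0])));return n-80*xa
E
python3 - <<'E'
from h import *
g=grip_from_nose((317,264.5),(349.5,271.5))
print(proj("scene",[*g,148]),proj("scene",[*g,78]))
P,a=st();print(proj("scene",P))
im=cv2.imread("pics/j_raw.png")[150:285,290:390]
cv2.imwrite("pics/k.png",cv2.resize(im,(440,594),interpolation=2))
E
```

```text
nose [617.9 213. ] w 95.0 grip [538.02947191 217.54958704] yaw -3.260160637874864
[343.3 211.1] [340.6 230.5]
t 21.7 [520.7 202.3  98.4] ang -75.81 tilt [-0. -0. -1.] F [-1.2 -0.2 -0.1] w 0.008 g 3.0
[336.8 220.7]
```

View pics/k.png

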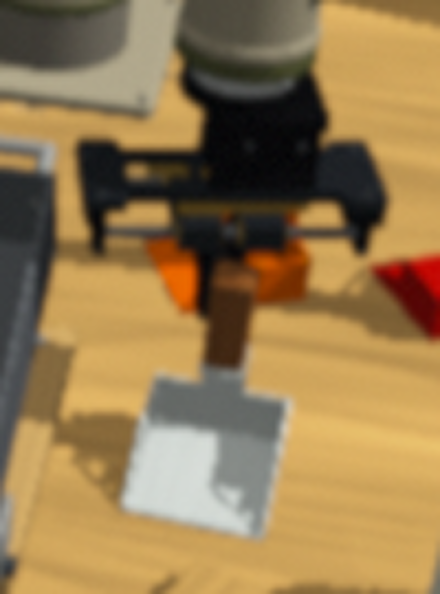

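The scoop was nudged to grip ≈ (538,217), yaw ≈ -3°, handle at (342,220). The fingers, at (337,221), had not fully opened before I advanced. So: up, open fully, turn, and take it from above.

Call:
step_arm(deltas=[0,0,-0.8,0,0,0,0,-1,0,0,0,0,-1,0,1,0,0,-0.8,0,1,0.5,-0.26,0,0,1,0.5,-0.26,0,0,1,0,0,0,-1,1,0,0,0,-1,1,0,0,0,-1,1,0,0,0,-1,1,0,0,0,-1,1,0,0,0,-1,1])

```text
t: 22.9
ee_pos: [537.6, 218.0, 169.0]
tool_rot: [[0.714, 0.7, -0.001], [0.7, -0.714, -0.001], [-0.002, -0.0, -1.0]]
ft_force: [0.1, -0.8, 0.3]
width: 0.833
gripper_force: 0.0
```

Call:
step_arm(deltas=[0,0,0,-1,1,0,0,0,-1,1,0,0,0,-1,1,0,0,0,-1,1,0,0,0,-1,1,0,0,0,-1,1,0,0,0,-1,1,0,0,0,-1,1,0,0,0,-0.5,1,0,0,0,0,1])

```text
t: 23.9
ee_pos: [537.6, 217.9, 169.1]
tool_rot: [[0.057, 0.998, -0.002], [0.998, -0.057, -0.001], [-0.001, -0.002, -1.0]]
ft_force: [0.9, 0.6, -0.2]
width: 0.997
gripper_force: 0.0
```

```bash
python3 - <<'E'
from h import *
P,a=st()
im=grab_frame("scene");cv2.imwrite("pics/l_raw.png",im)
hsv=cv2.cvtColor(im,cv2.COLOR_BGR2HSV)
pan=((hsv[...,1]<70)&(hsv[...,2]>90)).astype(np.uint8);pan[:,:312]=0;pan[:,362:]=0;pan[:228]=0;pan[280:]=0
n,l,s,c=cv2.connectedComponentsWithStats(pan);k=1+np.argmax(s[1:,4])
h=cv2.approxPolyDP(cv2.convexHull(cv2.findNonZero((l==k).astype(np.uint8))),2,True)[:,0];print(h.tolist())
g=grip_from_nose((317,264.5),(349.5,271.5))
print("handle pred",proj("scene",[538,217.5,148]),proj("scene",[552,217.5,100]),"tip",proj("scene",P))
for rr in range(206,236,3):
    row=hsv[rr,325:360];m=np.where((row[:,1]>110)&(row[:,0]<16)&(row[:,2]<130))[0]+325;print(rr,m.min() if len(m) else None,m.max() if len(m) else None,end="; ")
d=np.array([538,217.5,99])-P;print(d,to_tool(d,a))
E
```

```text
t 23.9 [537.6 217.9 169.1] ang -3.24 tilt [-0.002 -0.001 -1.   ] F [ 0.9  0.6 -0.2] w 0.997 g 0.0
[[355, 241], [348, 272], [318, 265], [321, 245], [326, 235], [345, 233]]
nose [617.9 213. ] w 95.0 grip [538.02947191 217.54958704] yaw -3.260160637874864
handle pred [343.3 211.1] [340.9 227.4] tip [344.3 205. ]
206 339 356; 209 339 347; 212 339 358; 215 339 358; 218 338 358; 221 338 346; 224 338 346; 227 338 345; 230 337 344; 233 None None; [  0.37290908  -0.36506341 -70.10639777] [-0.02  0.02  3.51]
```

Call:
step_arm(deltas=[0.1,0,0.8,0,1,0,0,0.9,0,1,0,0,0.9,0,1,0,0,0.9,0,1,0,0,0,0,0,0,0,0,0,0,0,0,0,0,0,0,0,0,0,0,0,0,0,0,0,0,0,0,0,0,0,0,0,0,0,0,0,0,0,0])

```text
t: 25.15
ee_pos: [538.0, 219.5, 100.8]
tool_rot: [[0.058, 0.998, 0.001], [0.998, -0.058, 0.0], [0.0, 0.001, -1.0]]
ft_force: [1.0, -0.5, 0.2]
width: 0.359
gripper_force: 0.3
```

Call:
step_arm(deltas=[0,0,0,0,0,0,0,0,0,0])

```text
t: 25.35
ee_pos: [537.8, 219.5, 100.6]
tool_rot: [[0.057, 0.998, 0.0], [0.998, -0.057, 0.0], [0.0, 0.0, -1.0]]
ft_force: [-0.1, -1.0, 0.8]
width: 0.321
gripper_force: 30.0
```

Call:
step_arm(deltas=[0,0,-0.3,0,0,0,0,-0.6,0,0,0,0,-1,0,0,0,0,-1,0,0,0,0,-1,0,0,-0.1,0.05,-1,-0.1,0,-0.2,0.05,-1,-0.1,0,-0.3,0.05,-1,-0.1,0,-0.4,0.05,-1,-0.1,0,-0.5,0.05,-1,-0.1,0,-0.6,0.05,-0.6,-0.15,0,-0.7,0.05,-0.3,0,0])

```text
t: 26.55
ee_pos: [543.7, 163.0, 298.5]
tool_rot: [[0.0, 1.0, 0.002], [1.0, -0.0, 0.001], [0.001, 0.002, -1.0]]
ft_force: [-1.1, -0.9, -1.7]
width: 0.322
gripper_force: 30.0
```

Call:
step_arm(deltas=[-0.8,0.05,-0.1,0,0,-0.8,0.05,0,0,0,-0.8,0.05,0,0,0,-0.8,0.05,0,0,0,-0.7,0,0,0,0,-0.6,0,0,0,0,-0.5,0,0,0,0,-0.4,0,0,0,0,-0.3,0,0,0,0,-0.2,0,0,0,0,-0.1,0,0,0,0,0,0,0,0,0])

```text
t: 27.75
ee_pos: [547.4, 43.3, 298.5]
tool_rot: [[0.001, 1.0, -0.0], [1.0, -0.001, 0.0], [0.0, -0.0, -1.0]]
ft_force: [-0.8, -0.0, -2.2]
width: 0.322
gripper_force: 30.0
```

```bash
python3 - <<'E'
from h import *
P,a=st()
im=grab_frame("scene");cv2.imwrite("pics/m_raw.png",im)
hsv=cv2.cvtColor(im,cv2.COLOR_BGR2HSV)
pan=((hsv[...,1]<70)&(hsv[...,2]>130)).astype(np.uint8);pan[:,:240]=0;pan[:,320:]=0;pan[:160]=0;pan[230:]=0
n,l,s,c=cv2.connectedComponentsWithStats(pan);k=1+np.argmax(s[1:,4])
h=cv2.approxPolyDP(cv2.convexHull(cv2.findNonZero((l==k).astype(np.uint8))),2,True)[:,0];print(h.tolist())
z=P[2]-100.6
for q in [(80,-47,0),(80,47,0),(-20,-47,40),(-20,47,40)]: print(q,proj("scene",P*[1,1,0]+[q[0],q[1],z+q[2]]))
d=np.array([552,36,300])-P;print(d,to_tool(d,a))
E
```

```text
t 27.75 [547.4  43.3 298.5] ang -0.04 tilt [-0.  0. -1.] F [-0.8 -0.  -2.2] w 0.322 g 30.0
[[301, 177], [302, 185], [294, 205], [259, 200], [266, 178], [290, 173]]
(80, -47, 0) [259.4 202.6]
(80, 47, 0) [293.7 207.7]
(-20, -47, 40) [268.8 171.6]
(-20, 47, 40) [301.5 176. ]
[ 4.58501948 -7.32063601  1.49237707] [-0.37  0.23 -0.07]
```

```bash
python3 - <<'E'
from h import *
im=cv2.imread("pics/m_raw.png");hsv=cv2.cvtColor(im,cv2.COLOR_BGR2HSV)
m=((hsv[...,1]<90)&(hsv[...,2]<130)).astype(np.uint8);m[:215]=0;m[300:]=0;m[:,:225]=0;m[:,310:]=0
n,l,s,c=cv2.connectedComponentsWithStats(m);k=1+np.argmax(s[1:,4])
mm=(l==k).astype(np.uint8)
for r in range(220,284,4):
    w=np.where(mm[r])[0]; print(r,w.min() if len(w) else None,w.max() if len(w) else None,end="; ")
print()
from scipy.spatial.transform import Rotation as Ro
def B(x,y,z,yc,yaw=0,hx=715,phi=.35): # bin coords rel hinge
    X=x*np.cos(phi)+z*np.sin(phi);Z=-x*np.sin(phi)+z*np.cos(phi);t=np.radians(yaw)
    # yaw about bin bar point region (x=-250)
    return [hx-250+(X+250)*np.cos(t)-y*np.sin(t),yc+(X+250)*np.sin(t)+y*np.cos(t),22+Z]
for yc,yaw in((32,0),(36,0),(41,0),(34,1.5)):
    L=[proj("scene",B(x,59,85,yc,yaw)) for x in(-120,-80,-40)]+[proj("scene",B(0,59,0,yc,yaw))]
    R=[proj("scene",B(x,-59,85,yc,yaw)) for x in(-120,-80,-40)]+[proj("scene",B(0,-59,105,yc,yaw)),proj("scene",B(0,59,105,yc,yaw)),proj("scene",B(0,-59,0,yc,yaw))]
    print(yc,yaw,"right rim",[q.tolist() for q in L],"left rim+lowrim",[q.tolist() for q in R])
E
```

```text
220 253 299; 224 252 298; 228 250 297; 232 249 296; 236 247 295; 240 246 294; 244 245 293; 248 244 292; 252 242 291; 256 242 291; 260 242 290; 264 241 290; 268 239 289; 272 241 290; 276 279 292; 280 288 291; 
32 0 right rim [[292.9, 225.1], [289.8, 237.6], [286.7, 250.5], [284.9, 278.4]] left rim+lowrim [[251.1, 218.5], [247.3, 230.6], [243.3, 243.1], [238.1, 252.5], [282.9, 260.4], [243.6, 270.7]]
36 0 right rim [[294.3, 225.4], [291.3, 237.8], [288.2, 250.8], [286.4, 278.6]] left rim+lowrim [[252.5, 218.7], [248.7, 230.8], [244.8, 243.4], [239.6, 252.7], [284.5, 260.7], [245.0, 271.0]]
41 0 right rim [[296.1, 225.6], [293.1, 238.1], [290.0, 251.1], [288.2, 279.0]] left rim+lowrim [[254.3, 219.0], [250.5, 231.1], [246.6, 243.7], [241.4, 253.1], [286.5, 261.0], [246.7, 271.3]]
34 1.5 right rim [[295.3, 225.1], [292.6, 237.6], [289.9, 250.7], [288.1, 278.5]] left rim+lowrim [[253.2, 219.2], [249.8, 231.3], [246.2, 244.0], [241.5, 253.5], [286.8, 260.6], [246.4, 271.6]]
```

Call:
step_arm(deltas=[-0.1,0.1,0.2,0,0,-0.1,0.1,0.5,0,0,0,0,0.7,0,0,0,0,0.7,0,0,0,0,0.7,0,0,0,0,0.7,0,0,0,0,0.6,0,0,0,0,0.4,0,0,0,0,0.2,0,0,0,0,0,0,0])

```text
t: 28.8
ee_pos: [551.3, 39.3, 204.2]
tool_rot: [[0.001, 1.0, -0.0], [1.0, -0.001, -0.0], [-0.0, -0.0, -1.0]]
ft_force: [0.5, -0.1, -1.2]
width: 0.312
gripper_force: 30.0
```

Call:
step_arm(deltas=[0,0,0.2,0,0,0,0,0.2,0,0,0,0,0,0,0])

```text
t: 29.1
ee_pos: [551.2, 39.3, 196.1]
tool_rot: [[0.001, 1.0, -0.0], [1.0, -0.001, 0.0], [0.0, -0.0, -1.0]]
ft_force: [-0.3, -0.5, -2.1]
width: 0.315
gripper_force: 30.0
```

Call:
step_arm(deltas=[0,0,0.1,0,0,0,0,0.1,0,0,0,0,0,0,0])

```text
t: 29.4
ee_pos: [552.2, 39.3, 193.9]
tool_rot: [[0.001, 1.0, 0.002], [1.0, -0.001, 0.001], [0.001, 0.002, -1.0]]
ft_force: [-1.1, -0.5, 6.9]
width: 0.324
gripper_force: 30.0
```

Call:
step_arm(deltas=[0,0,0,0,0.9,0,0,0,0,0.9,0,0,0,0,0.9,0,0.15,0.05,0,0.9,0,0.3,0.1,0,0.9,0,0.3,0.12,0,0.9,0,0.3,0.12,0,0.9,0,0.3,0.12,0,0.9,0,0.3,0.12,0,0.9,0,0.3,0.12,0,0.9,0,0,0,0,0.9])

```text
t: 30.5
ee_pos: [590.8, 39.2, 176.9]
tool_rot: [[0.001, 1.0, -0.001], [1.0, -0.001, -0.0], [-0.0, -0.001, -1.0]]
ft_force: [0.1, 0.3, -0.7]
width: 0.897
gripper_force: 0.0
```

```bash
cat > v.py <<'E'
from h import *
import sys
P,a=st();im=grab_frame("scene");cv2.imwrite("pics/%s_raw.png"%sys.argv[1],im)
hsv=cv2.cvtColor(im,cv2.COLOR_BGR2HSV)
pan=((hsv[...,1]<60)&(hsv[...,2]>130)).astype(np.uint8);pan[:,:235]=0;pan[:,310:]=0;pan[:170]=0;pan[290:]=0
n,l,s,c=cv2.connectedComponentsWithStats(pan);k=1+np.argmax(s[1:,4])
print(cv2.approxPolyDP(cv2.convexHull(cv2.findNonZero((l==k).astype(np.uint8))),2,True)[:,0].tolist())
br=((hsv[...,1]>110)&(hsv[...,0]<16)&(hsv[...,2]<110)).astype(np.uint8);br[:,:250]=0;br[:,310:]=0
print("brown",[(r,int(np.where(br[r])[0].min()),int(np.where(br[r])[0].max())) for r in range(170,240,4) if br[r].any()])
w=((hsv[...,1]>90)&(hsv[...,2]>90)).astype(np.uint8);w[:,:245]=0;w[:,289:]=0;w[:225]=0;w[258:]=0
n,l,s,c=cv2.connectedComponentsWithStats(w);print("wood",[x.tolist() for x in s[1:] if x[4]>15])
E
cat >> v.py <<'E'
def B(x,y,z,yc=40,hx=715,phi=.35):
    return [hx+x*np.cos(phi)+z*np.sin(phi),yc+y,22-x*np.sin(phi)+z*np.cos(phi)]
nx=float(sys.argv[2]) # nose position x' on floor
for q in[(nx,-47,0),(nx,47,0),(nx-100,-47,40),(nx-100,47,40),(nx-66,0,148),(nx-66,0,78)]: print(q,proj("scene",B(q[0]-5,q[1],q[2]+5)))
E
python3 v.py n -92
```

```text
t 30.5 [590.8  39.2 176.9] ang -0.05 tilt [-0.001 -0.    -1.   ] F [ 0.1  0.3 -0.7] w 0.897 g 0.0
[[292, 219], [287, 244], [258, 240], [261, 223], [268, 215]]
brown [(202, 278, 282), (206, 278, 282)]
wood [[245, 225, 6, 17, 56], [252, 242, 29, 15, 311]]
(-92.0, -47, 0) [259.  241.4]
(-92.0, 47, 0) [290.7 246.7]
(-192.0, -47, 40) [266.  205.7]
(-192.0, 47, 40) [297.3 210.4]
(-158.0, 0, 148) [276.5 194.9]
(-158.0, 0, 78) [278.1 210. ]
```

Call:
step_arm(deltas=[0,0,0,0,0.58,0,0,0,0,0.58,0,0,0,0,0.58,0,0,0,0,0.58,0,0.3,0.11,0,0.58,0,0.3,0.11,0,0.58,0,0.3,0.11,0,0.58,0,0.3,0.11,0,0.58,0,0.3,0.11,0,0.58,0,0.3,0.11,0,0.58,0,0.3,0.11,0,0.58,0,0.3,0.11,0,0.58])

```text
t: 31.75
ee_pos: [638.9, 39.2, 159.7]
tool_rot: [[0.001, 1.0, -0.0], [1.0, -0.001, 0.0], [0.0, -0.0, -1.0]]
ft_force: [-1.6, 0.0, 2.1]
width: 0.582
gripper_force: 0.9
```

Call:
step_arm(deltas=[0,0.3,0.11,0,0.58,0,0.3,0.11,0,0.58,0,0.3,0.11,0,0.58,0,0.3,0.11,0,0.58,0,0,0,0,0.58])

```text
t: 32.25
ee_pos: [662.9, 39.1, 150.5]
tool_rot: [[0.001, 1.0, -0.0], [1.0, -0.001, -0.0], [-0.0, -0.0, -1.0]]
ft_force: [-0.5, -0.4, -0.4]
width: 0.58
gripper_force: 0.0
```

```bash
python3 v.py o -20
```

```text
t 32.25 [662.9  39.1 150.5] ang -0.05 tilt [-0. -0. -1.] F [-0.5 -0.4 -0.4] w 0.58 g 0.0
[[283, 257], [257, 240], [262, 235], [287, 240]]
brown [(174, 259, 259), (226, 274, 276), (230, 273, 275)]
wood [[245, 225, 6, 18, 64], [253, 242, 29, 15, 321]]
(-20.0, -47, 0) [252.6 263.2]
(-20.0, 47, 0) [285.4 269.1]
(-120.0, -47, 40) [260.  225.9]
(-120.0, 47, 40) [292.3 231.1]
(-86.0, 0, 148) [270.2 217. ]
(-86.0, 0, 78) [272.2 231.5]
```

Call:
step_arm(deltas=[0,0.3,0.11,0,0.58,0,0.3,0.11,0,0.58,0,0,0,0,0.58])

```text
t: 32.6
ee_pos: [674.9, 39.2, 146.1]
tool_rot: [[0.001, 1.0, -0.0], [1.0, -0.001, -0.0], [-0.0, -0.0, -1.0]]
ft_force: [-0.3, -0.9, 0.1]
width: 0.584
gripper_force: 0.0
```

Call:
step_arm(deltas=[0,0.3,0.11,0,0.58,0,0,0,0,0.58])

```text
t: 32.8
ee_pos: [680.7, 38.9, 144.2]
tool_rot: [[0.001, 1.0, -0.0], [1.0, -0.001, -0.0], [-0.0, -0.0, -1.0]]
ft_force: [-1.8, -1.3, -0.5]
width: 0.582
gripper_force: 0.8
```

Call:
step_arm(deltas=[0,0.2,0.07,0,0.58,0,0,0,0,0.58])

```text
t: 33.0
ee_pos: [684.5, 38.4, 143.6]
tool_rot: [[0.001, 1.0, -0.0], [1.0, -0.001, -0.001], [-0.001, -0.0, -1.0]]
ft_force: [-4.2, -1.2, 4.5]
width: 0.581
gripper_force: 3.8
```

Call:
step_arm(deltas=[0,0.2,0.07,0,0.58,0,0,0,0,0.58])

```text
t: 33.2
ee_pos: [687.7, 37.2, 143.8]
tool_rot: [[0.002, 1.0, -0.002], [1.0, -0.002, -0.001], [-0.001, -0.002, -1.0]]
ft_force: [-12.0, -3.9, 19.6]
width: 0.582
gripper_force: 14.9
```

```bash
python3 v.py p 0
```

```text
t 33.2 [687.7  37.2 143.8] ang -0.12 tilt [-0.002 -0.001 -1.   ] F [-12.   -3.9  19.6] w 0.582 g 14.9
[[285, 243], [281, 256], [281, 243]]
brown [(178, 255, 255), (234, 272, 272)]
wood [[245, 230, 4, 13, 29], [254, 240, 27, 17, 334]]
(0.0, -47, 0) [250.7 269.6]
(0.0, 47, 0) [283.8 275.7]
(-100.0, -47, 40) [258.2 231.8]
(-100.0, 47, 40) [290.8 237.1]
(-66.0, 0, 148) [268.4 223.5]
(-66.0, 0, 78) [270.5 237.7]
```

```bash
python3 - <<'E'
import cv2
im=cv2.imread("pics/p_raw.png")[170:285,225:315];cv2.imwrite("pics/q.png",cv2.resize(im,(468,598),interpolation=2))
E
```

```text
(no output)
```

View pics/q.png

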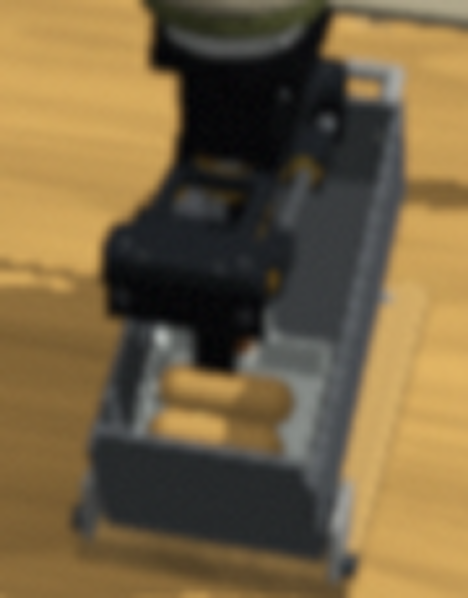

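The scoop lies flat on the floor round the blanks: rear wall at (281,236), two blanks showing at (265,245) and (265,253), nose at the low wall. Next I close fore and aft to square the handle while backing off, which levels the scoop.

Call:
step_arm(deltas=[0,-0.2,-0.1,0,0.58,0,-0.2,-0.1,0,0.58,0,0,0,0,0,0,0,0,0,0,0,0,0,0,0])

```text
t: 33.75
ee_pos: [678.8, 38.8, 145.8]
tool_rot: [[0.001, 1.0, -0.004], [1.0, -0.001, -0.0], [-0.0, -0.004, -1.0]]
ft_force: [-10.7, -2.0, 9.2]
width: 0.511
gripper_force: 28.7
```

Call:
step_arm(deltas=[0,-0.25,-0.1,0,0,0,-0.25,-0.1,0,0,0,-0.25,-0.1,0,0,0,0,0,0,0])

```text
t: 34.15
ee_pos: [666.2, 39.2, 153.7]
tool_rot: [[0.001, 1.0, 0.003], [1.0, -0.001, 0.001], [0.001, 0.003, -1.0]]
ft_force: [-2.2, -1.4, 13.3]
width: 0.433
gripper_force: 28.5
```

Call:
step_arm(deltas=[0,-0.25,-0.15,0,0,0,-0.25,-0.15,0,0,0,-0.25,-0.15,0,0,0,0,0,0,0])

```text
t: 34.55
ee_pos: [649.7, 39.5, 161.3]
tool_rot: [[0.001, 1.0, -0.001], [1.0, -0.001, 0.001], [0.001, -0.001, -1.0]]
ft_force: [-8.1, -0.9, 10.4]
width: 0.344
gripper_force: 29.7
```

Call:
step_arm(deltas=[0,-0.2,-0.15,0,0,0,-0.15,-0.15,0,0,0,0,-0.15,0,0,0,0,0,0,0])

```text
t: 34.95
ee_pos: [644.0, 39.3, 170.2]
tool_rot: [[0.001, 1.0, 0.001], [1.0, -0.001, 0.0], [0.0, 0.001, -1.0]]
ft_force: [0.7, 0.0, -3.1]
width: 0.321
gripper_force: 29.9
```

```bash
python3 v.py r 0|head -4; python3 - <<'E'
from h import *
P,a=st();z=P[2]-100.6
for q in [(80,-47,0),(80,47,0),(-20,-47,40),(-20,47,40),(-4,0,16),(24,0,16),(52,0,16)]: print(q,proj("scene",P*[1,1,0]+[q[0],q[1],z+q[2]]))
E
```

```text
t 34.95 [644.   39.3 170.2] ang -0.04 tilt [ 0.001  0.    -1.   ] F [ 0.7  0.  -3.1] w 0.321 g 29.9
[[253, 237], [254, 244], [250, 251]]
brown [(170, 266, 266), (214, 267, 268), (218, 267, 276), (222, 267, 275)]
wood [[245, 225, 7, 17, 60], [252, 238, 29, 19, 417]]
t 35.0 [643.8  39.3 169.9] ang -0.04 tilt [ 0.001  0.    -1.   ] F [ 0.5 -0.3 -3.1] w 0.32 g 29.9
(80, -47, 0) [248.9 261.5]
(80, 47, 0) [283.  267.6]
(-20, -47, 40) [258.7 227.6]
(-20, 47, 40) [291.3 232.8]
(-4, 0, 16) [273.4 240.3]
(24, 0, 16) [271.  246.6]
(52, 0, 16) [268.4 253.2]
```

All three are on board: Fz rose by 1.0 N, as three blanks should, and the grip is flush. Lifting smoothly straight up.

Call:
step_arm(deltas=[0,0,-0.1,0,0,0,0,-0.2,0,0,0,0,-0.4,0,0,0,0,-0.6,0,0,0,0,-0.7,0,0,0,0,-0.7,0,0,0,0,-0.7,0,0,0,0,-0.7,0,0,0,0,-0.6,0,0,0,0,-0.5,0,0,0,0,-0.3,0,0,0,0,-0.1,0,0])

```text
t: 36.2
ee_pos: [643.6, 39.2, 282.3]
tool_rot: [[0.001, 1.0, 0.001], [1.0, -0.001, 0.0], [0.0, 0.001, -1.0]]
ft_force: [-0.2, -0.2, -3.4]
width: 0.322
gripper_force: 29.9
```

```bash
python3 - <<'E'
from h import *
P,a=st();z=P[2]-100.6
im=grab_frame("scene");cv2.imwrite("pics/s_raw.png",im);hsv=cv2.cvtColor(im,cv2.COLOR_BGR2HSV)
pr=lambda q:proj("scene",P*[1,1,0]+[q[0],q[1],z+q[2]])
for q in [(80,-47,0),(80,47,0),(-4,0,16),(24,0,16),(52,0,16)]: print(q,pr(q))
r0,r1=215,255
c=pr((30,0,10));
for r in range(int(c[1])-14,int(c[1])+20,2):
    row=hsv[r,int(c[0])-20:int(c[0])+20]; print(r,"".join("W" if (p[1]>90 and p[2]>90) else("s" if p[1]<70 and p[2]>110 else ".") for p in row))
E
```

```text
t 36.2 [643.6  39.2 282.3] ang -0.05 tilt [ 0.001  0.    -1.   ] F [-0.2 -0.2 -3.4] w 0.322 g 29.9
(80, -47, 0) [247.7 228.5]
(80, 47, 0) [284.1 234.5]
(-4, 0, 16) [273.8 207.5]
(24, 0, 16) [271.3 213.5]
(52, 0, 16) [268.6 219.8]
202 WW.ss.sss.............................ss
204 Wssssssss...ssssss...................sss
206 .sssssWWWWWWWWWWWWWWWWWW.sssss......ssss
208 ssss.WWWWWWWWWWWWWWWWWWWWWWWWWWs....ssss
210 ssssWWWWWWWWWWWWWWWWWWWWWWWWWWWWssssssss
212 sss.WWWWWWWWWWWWWWWWWWWWWWWWWWWWssssssss
214 ssWWWWWWWWWWWWWWWWWWWWWWWWWWWWW.ssssssss
216 s.WWWWWWWWWWWWWWWWWWWWWWWWWWWW.sssssssss
218 .WWWWWWWWWWWWWWWWWWWWWWWWWWWWWsssssssss.
220 WWWWWWWWWWWWWWWWWWWWWWWWWWWWWWssssssss..
222 WWWWWWWWWWWWWWWWWWWWWWWWWWWW.sssssssss..
224 WWWWWWWWWWWWWWWWWWWWWWWWWWW.sssssssss...
226 WWWWWWWWWWWWWWWWWWWWWWWWWWW.ssssssss....
228 ........WWWWWWWWWWWWWWWWWWsssssssss.....
230 .......................ssssssssssss.....
232 ......................ssssssssssss......
234 .............................sss........
```

```bash
cat > plan.py <<'E'
from h import *
P=np.array([643.6,39.2,282.3]);a=-.05
R=[]
for i in range(18):
    x=-round(min(.9,max(0,.1*(i-7))),2); R.append([x,round(min(.03*(i+1),.3),2),0,.5])
for i in range(3): R.append([-.9,.3,0,0])
for i in range(5): R.append([-.9,.3,.9,0])
for x in(-.8,-.7,-.5,-.3,-.2,-.1): R.append([x,.3,.3,0])
if __name__=="__main__":
    for k in range(0,len(R)+1,4): print(k,sim(R[:k],P,a))
    f=lambda x,y:(140+x/2.65,140+y/2.65)
    t=[ray("scene",*f(*p),40) for p in((75,157),(215,165),(183,270),(27,240))];print("tray scene",t,np.mean(t,0))
    print("glue",ray("top",140+527/2.65,150+10/2.65,140),"scene",ray("scene",*f(82,248),148),ray("scene",*f(98,350),8))
    print("tray top",np.mean([[606.2,-167.5],[636.3,-361.9],[457.1,-386.8],[427.4,-193.8]],0))
E
python3 plan.py
```

```text
0 (array([643.6,  39.2, 282.3]), -0.05)
4 (array([649.6,  38.7, 282.3]), -10.05)
8 (array([664.7,  34.8, 282.3]), -20.05)
12 (array([677.6,   7.3, 282.3]), -30.05)
16 (array([668.2, -49. , 282.3]), -40.05)
20 (array([ 636.5, -117.9,  282.3]), -45.05)
24 (array([ 602.5, -185.7,  228.3]), -45.05)
28 (array([ 572.7, -249.3,  180.3]), -45.05)
32 (array([ 574.1, -281.9,  156.3]), -45.05)
tray scene [array([ 465.6, -374. ]), array([ 436.9, -193.1]), array([ 642.4, -156.2]), array([ 637.5, -350.4])] [ 545.6   -268.425]
glue [ 747.4 -206.5] scene [ 753.8 -208.4] [ 753.7 -211.6]
tray top [ 531.75 -277.5 ]
```

```bash
cat > plan.py <<'E'
from h import *
P=np.array([643.6,39.2,282.3]);a=-.05
def mk(fm,N,xm,ns=20,sp=.6):
    R=[]
    for i in range(ns): R.append([-round(min(xm,max(0,.1*(i-9))),2),round(min(.03*(i+1),fm),2),0,sp])
    for i in range(N): R.append([-xm,fm,0 if i<2 else .7,0])
    x=xm-.1
    while x>.05: R.append([-round(x,2),fm,.5,0]);x-=.15
    return R
if __name__=="__main__":
    best=[]
    for fm in np.arange(.12,.5,.03):
        for N in range(0,9):
            for xm in(.6,.8,.9):
              for sp in(.5,.6,.65,.7,.75):
                R=mk(round(fm,2),N,xm,20,sp);Q,b=sim(R,P,a);t=np.radians(b);T=np.array([538,-273])-90*np.array([np.cos(t),np.sin(t)])
                best.append((np.linalg.norm(Q[:2]-T),fm,N,xm,sp,Q.tolist(),b,len(R)))
    for x in sorted(best,key=lambda q:q[0])[:6]: print(x)
E
python3 plan.py
```

```text
(np.float64(5.2009046299098305), np.float64(0.24), 6, 0.9, 0.65, [499.9, -186.2, 176.3], -65.05, 31)
(np.float64(5.205101093035251), np.float64(0.32999999999999996), 6, 0.8, 0.75, [510.3, -183.4, 176.3], -75.05, 31)
(np.float64(5.959192088916197), np.float64(0.24), 8, 0.8, 0.65, [498.3, -197.1, 148.3], -65.05, 33)
(np.float64(6.58689550292404), np.float64(0.21), 7, 0.9, 0.6, [494.7, -201.4, 162.3], -60.05, 32)
(np.float64(6.9574105577566545), np.float64(0.27), 7, 0.8, 0.7, [501.6, -184.4, 162.3], -70.05, 32)
(np.float64(7.505468367421004), np.float64(0.3), 5, 0.9, 0.7, [511.8, -182.4, 190.3], -70.05, 30)
```

Call:
step_arm(deltas=[0,0.03,0,0.65,0,0,0.06,0,0.65,0,0,0.09,0,0.65,0,0,0.12,0,0.65,0,0,0.15,0,0.65,0,0,0.18,0,0.65,0,0,0.21,0,0.65,0,0,0.24,0,0.65,0,0,0.24,0,0.65,0,0,0.24,0,0.65,0,-0.1,0.24,0,0.65,0,-0.2,0.24,0,0.65,0])

```text
t: 37.45
ee_pos: [677.1, 19.1, 280.7]
tool_rot: [[0.631, 0.776, -0.001], [0.776, -0.631, 0.0], [-0.001, -0.001, -1.0]]
ft_force: [-0.1, 0.1, -4.1]
width: 0.32
gripper_force: 29.9
```

Call:
step_arm(deltas=[-0.3,0.24,0,0.65,0,-0.4,0.24,0,0.65,0,-0.5,0.24,0,0.65,0,-0.6,0.24,0,0.65,0,-0.7,0.24,0,0.65,0,-0.8,0.24,0,0.65,0,-0.9,0.24,0,0.65,0,-0.9,0.24,0,0.65,0,-0.9,0.24,0,0,0,-0.9,0.24,0,0,0,-0.9,0.24,0.7,0,0,-0.9,0.24,0.7,0,0])

```text
t: 38.65
ee_pos: [562.8, -119.8, 253.1]
tool_rot: [[0.907, 0.422, 0.0], [0.422, -0.907, 0.0], [0.0, -0.0, -1.0]]
ft_force: [0.3, -0.2, -3.4]
width: 0.32
gripper_force: 29.9
```

Call:
step_arm(deltas=[-0.9,0.24,0.7,0,0,-0.9,0.24,0.7,0,0,-0.8,0.24,0.7,0,0,-0.65,0.24,0.7,0,0,-0.5,0.24,0.7,0,0,-0.35,0.24,0.6,0,0,-0.2,0.24,0.2,0,0,0,0.5,0,0,0,0,0.8,0,0,0,0,1,0,0,0,0,-1,0,0,0,0,-1,0,0,0])

```text
t: 39.85
ee_pos: [503.0, -193.0, 168.0]
tool_rot: [[0.908, 0.42, 0.0], [0.42, -0.908, -0.002], [-0.001, 0.002, -1.0]]
ft_force: [-0.2, 0.3, -3.2]
width: 0.322
gripper_force: 30.0
```

Call:
step_arm(deltas=[0,-1,0,0,0,0,-1,0,0,0,0,-1,0,0,0,0,-1,0,0,0,0,-0.5,-0.2,0,0,0,0,0,0,0])

```text
t: 40.45
ee_pos: [465.4, -109.0, 172.9]
tool_rot: [[0.906, 0.424, 0.002], [0.424, -0.906, 0.001], [0.002, 0.0, -1.0]]
ft_force: [0.3, -0.4, -3.4]
width: 0.317
gripper_force: 30.0
```

```bash
python3 - <<'E'
from h import *
st()
im=grab_frame("scene");cv2.imwrite("pics/t_raw.png",im)
for c in("scene","top"):
    grab_frame(c)
    for n in("blank1","tray","scoop"): print(c,n,[(np.round(d["extent"]).tolist(),round(d["score"],2)) for d in find_in(c,n)[:6]])
E
```

```text
t 40.45 [ 465.4 -109.   172.9] ang -64.93 tilt [ 0.002  0.001 -1.   ] F [ 0.3 -0.4 -3.4] w 0.317 g 30.0
scene blank1 [([185.0, 220.0, 7.0, 19.0], 0.71), ([166.0, 222.0, 9.0, 20.0], 0.56), ([199.0, 220.0, 11.0, 18.0], 0.44)]
scene tray [([184.0, 222.0, 69.0, 49.0], 0.73)]
scene scoop [([342.0, 197.0, 37.0, 47.0], 0.84), ([396.0, 206.0, 37.0, 42.0], 0.79), ([234.0, 186.0, 32.0, 53.0], 0.6), ([128.0, 256.0, 44.0, 49.0], 0.2)]
top blank1 [([356.0, 216.0, 13.0, 20.0], 0.72), ([373.0, 212.0, 16.0, 22.0], 0.51), ([338.0, 160.0, 20.0, 18.0], 0.21)]
top tray [([357.0, 216.0, 59.0, 48.0], 0.78)]
top scoop [([227.0, 270.0, 36.0, 29.0], 0.98), ([179.0, 274.0, 41.0, 34.0], 0.87), ([273.0, 196.0, 40.0, 78.0], 0.15)]
```

```bash
python3 - <<'E'
from h import *
s=[sense()["ft_force"]];P,a=st()
for p in((185,220),(166,222),(199,220)): print(ray("scene",*p,20))
for p in((356,216),(373,212)): print(ray("top",*p,20))
hsv=cv2.cvtColor(cv2.imread("pics/t_raw.png"),cv2.COLOR_BGR2HSV)
def show(r0,r1,c0,c1):
    for r in range(r0,r1,2): print(r,"".join("s" if p[1]<70 and p[2]>110 else("." if p[2]<90 else "%x"%(int(p[2])//17)) for p in hsv[r,c0:c1]))
show(196,248,150,220);print("scoop region");show(170,216,215,255)
t=np.radians(a);d=np.array([np.cos(t),np.sin(t),0]);e=np.array([-d[1],d[0],0])
for q in((80,-47,0),(80,47,0),(-20,47,40)):print(proj("scene",P+d*q[0]+e*q[1]+[0,0,q[2]-100.6]))
E
```

```text
t 40.9 [ 464.3 -110.4  171.6] ang -65.08 tilt [-0. -0. -1.] F [ 0.2  0.7 -2.1] w 0.32 g 30.0
[ 536.6 -283.1]
[ 562.1 -338.1]
[ 525. -239.]
[ 534.8 -285.5]
[ 550.1 -349.8]
196 bbbbbbbbbbbbbbcccbbbbccbcccbbcccccbcccbbcbbbbbbbbbbbbbbbbbbbbbbbbbb9ss
198 bbbbbbbbbbbbbbba98888888999999aaaaaaaaaaaaaaabbbbbbbbbbbbbbbbbbbbbasss
200 cccccccccccccba86..5555555555556666666666777777778888899aa9999aaaa98ss
202 aaaabbccccccba85...555555555555555555555555555555555556666665666666sss
204 77779abbbbbba75.....55555555555555555555555555555555555555555555556sss
206 77777888888765.....566655555555555555555555555555555555555555555556sss
208 777777777776.....566666666666666666666666666888877766655555555555666ss
210 87777777776.....5677777777777777788988776667899abba97666666666666665ss
212 88888889a975578888887777777777779abccca87777778acccca86666666666665..s
214 8888889aa9778abcccb98777777777779accdcb98777778abcccb9766666666665...5
216 888889aa98679bccccba9889988777779accdcb98777778abcccb977777777766....6
218 88889aa98667abccccbbbbbbb98777779accdcb987777789bccdca87777777775...67
220 778aaa986568abccccbbbcccb
[... 1410 characters left out ...]
bbassssssssssssss66ss9bccccc
188 cccccccccbbbbbassssssssssss66656s9bccccc
190 cccccccbasabbbassssssssss6666655ssbccccc
192 cccccbbasssssssssssssss666666666ssbbbccc
194 cbbbassssssssssssssssssssssssss6ssabcccb
196 bb9sssssssssssssssssssssssssssss6s9bcccc
198 basssssssssssssssssssssssssssssssssabbbb
200 a98ssssssssssssssssssssssssssssssss9bbbb
202 66ssssssssssssssssssssssssssssss66s9abbb
204 56sssssssssssssssssssssssssss666ssssabbb
206 56sssssssssssssssssssssssss66sssssssaaa9
208 666ssssssssssssssssssssss666ssssssss9876
210 665sssssssssssssssssss889999aaaaaa997666
212 65..ssssss89aaabbbbbbbbbccccccccccbba997
214 5...5677778abccccccccccccccccccccccccba8
[215.8 197.2]
[218.1 213.6]
[249.5 199.8]
```

Three blanks are in the tray at (166,222), (185,220) and (199,220), and the scoop is empty. Now I'll turn it and set it down on the clear bench between tray and bin.

Call:
step_arm(deltas=[0,0,0,-1,0,0,0,0,-1,0,0,0,0,-1,0,0,0,0,-1,0,0,0,0,-1,0,0,0,0,-1,0,0,0,0,-1,0,0,0,0,-1,0,0,0,0,-1,0,0,0,0,-1,0,0,0,0,-1,0,0,0,0,-1,0])

```text
t: 42.1
ee_pos: [464.2, -110.2, 171.6]
tool_rot: [[0.085, 0.996, -0.0], [0.996, -0.085, -0.0], [-0.0, -0.0, -1.0]]
ft_force: [0.1, 0.6, -2.7]
width: 0.319
gripper_force: 30.0
```

Call:
step_arm(deltas=[0,0,0,-1,0,0,0.3,0.3,0,0,0,0,0.6,0,0,0,0,0.7,0,0,0,0,0.7,0,0,0,0,0.5,0,0,0,0,0.3,0,0,0,0,0.2,0,0,0,0,0,0,0])

```text
t: 43.0
ee_pos: [470.1, -110.1, 105.4]
tool_rot: [[0.001, 1.0, -0.0], [1.0, -0.001, -0.0], [-0.0, -0.0, -1.0]]
ft_force: [-0.5, -0.1, -1.3]
width: 0.32
gripper_force: 30.0
```

Call:
step_arm(deltas=[0,0,0.12,0,0,0,0,0.12,0,0,0,0,0,0,0])

```text
t: 43.3
ee_pos: [470.8, -110.2, 102.6]
tool_rot: [[0.001, 1.0, 0.001], [1.0, -0.001, 0.001], [0.001, 0.001, -1.0]]
ft_force: [-9.7, 0.8, 20.2]
width: 0.317
gripper_force: 30.0
```

Call:
step_arm(deltas=[0,0,-0.08,0,0.9,0,0,0,0,0.9,0,0,0,0,0.9,0,0,0,0,0.9,0,0,0,0,0.9,0,0,0,0,0.9,0,0,0,0,0.9,0,0,-0.5,0,0.9,0,0,-1,0,0.9,0,0,-1,0,0.9,0,0,-1,0,0.9,0,0,-1,0,0.9])

```text
t: 44.5
ee_pos: [470.2, -110.2, 194.1]
tool_rot: [[0.001, 1.0, 0.001], [1.0, -0.001, 0.0], [0.0, 0.001, -1.0]]
ft_force: [0.7, 0.1, 0.2]
width: 0.899
gripper_force: 0.0
```

Call:
step_arm(deltas=[0,0,-1,0,0.9,0,-0.5,-1,0,0.9,0,-1,-1,0,0.9,0,-1,0,0,0.9,0,0,0,0,0.9])

```text
t: 45.0
ee_pos: [419.1, -110.5, 253.7]
tool_rot: [[0.002, 1.0, 0.002], [1.0, -0.002, 0.002], [0.002, 0.002, -1.0]]
ft_force: [1.0, 0.1, 0.0]
width: 0.903
gripper_force: 0.0
```

```bash
python3 - <<'E'
from h import *
st()
for c in("scene","top"):
    im=grab_frame(c);cv2.imwrite("pics/u_%s.png"%c,im)
    for n in("blank1","scoop","bin","sander","glue","mug","mallet"): print(c,n,[(np.round(d["extent"]).tolist(),round(d["score"],2)) for d in find_in(c,n)[:4]])
g=[470,-110]
print("exp nose",proj("scene",[550,-157,0]),proj("scene",[550,-63,0]),"handle",proj("scene",[470,-110,148]),proj("scene",[470,-110,78]))
hsv=cv2.cvtColor(cv2.imread("pics/u_scene.png"),cv2.COLOR_BGR2HSV)
for r in range(196,262,2): print(r,"".join("s" if p[1]<70 and p[2]>110 else("." if p[2]<90 else "%x"%(int(p[2])//17)) for p in hsv[r,200:260]))
for n in("sander","glue","mug"):
    a=cv2.imread("pics/scene0.png");
d=cv2.absdiff(cv2.imread("pics/top0.png"),cv2.imread("pics/u_top.png")).max(2)>60
n,l,s,c=cv2.connectedComponentsWithStats(d.astype(np.uint8));print([x.tolist() for x in s[1:] if x[4]>25])
E
```

```text
t 45.0 [ 419.1 -110.5  253.7] ang -0.11 tilt [ 0.002  0.002 -1.   ] F [1.  0.1 0. ] w 0.903 g 0.0
scene blank1 [([197.0, 221.0, 12.0, 16.0], 0.61), ([186.0, 220.0, 9.0, 18.0], 0.57), ([164.0, 221.0, 6.0, 17.0], 0.52)]
scene scoop [([237.0, 209.0, 38.0, 56.0], 0.73), ([397.0, 207.0, 42.0, 44.0], 0.62), ([342.0, 197.0, 34.0, 48.0], 0.61)]
scene bin [([272.0, 228.0, 64.0, 93.0], 0.73)]
scene sander [([165.0, 222.0, 8.0, 18.0], 0.19)]
scene glue [([177.0, 257.0, 26.0, 49.0], 0.76), ([408.0, 285.0, 51.0, 49.0], 0.73), ([166.0, 222.0, 9.0, 18.0], 0.62)]
scene mug [([409.0, 287.0, 49.0, 45.0], 0.58), ([273.0, 231.0, 60.0, 102.0], 0.38)]
scene mallet [([122.0, 199.0, 31.0, 44.0], 0.77), ([236.0, 209.0, 39.0, 59.0], 0.35)]
top blank1 [([347.0, 222.0, 13.0, 18.0], 0.48), ([373.0, 213.0, 18.0, 18.0], 0.44)]
top scoop [([180.0, 276.0, 39.0, 30.0], 0.92), ([308.0, 225.0, 28.0, 25.0], 0.65), ([227.0, 269.0, 38.0, 32.0], 0.57)]
top bin [([270.0, 195.0, 36.0, 78.0], 0.75), ([354.0, 217.0, 58.0, 48.0], 0.65)]
top sander [([288.0, 264.0, 23.0, 34.0], 0.69), ([344.0, 224.0, 12.0, 20.0], 0.6)]
top glue 
[... 1999 characters left out ...]
7777765........5555...
252 ccb97777777777777777777777777777777777777765........5555....
254 ccb977777777777777777777777777777777777776..................
256 ccb987777777777777777777777777777777777775..................
258 ccb987777777777777777777777777777777777776..................
260 bba877777777777777777777777777777777777776..................
[[256, 155, 32, 10, 258], [272, 179, 10, 6, 51], [272, 202, 9, 6, 42], [306, 215, 25, 19, 287], [272, 221, 8, 5, 36], [202, 227, 10, 15, 112], [339, 282, 5, 11, 35], [59, 316, 12, 8, 54], [61, 323, 206, 95, 3566], [336, 322, 7, 7, 32], [15, 338, 20, 16, 186], [270, 354, 8, 5, 28], [81, 383, 16, 9, 71], [298, 387, 47, 24, 430], [289, 408, 10, 12, 68]]
```

```bash
python3 -c "
from station import *
print(job_done())"
```

```text
the job is handed in; nothing more can be done
None
```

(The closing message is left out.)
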